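# Pack walnuts and close the tub on the rotary stand

### The arm

A 6-joint arm with a two-finger parallel gripper is mounted at the origin on the work surface. World frame = base frame: x ahead of the robot, y to its left, z up, the work surface at z = 0. Lengths are in m, angles in rad, forces in N, time in s.
With the tool pointing down it reaches from about 0.35 to 0.975 m from the base axis. Payload 4.9 kg.
Tool frame: the origin (TCP) lies at the very end of the fingers, on their centre line; the grasp point (between the pads) lies 19 mm behind it; y points along the fingers, z is the direction in which the jaws open and shut, and the axes are right-handed (so a half turn about y gives the same grasp; the last joint's range is limited). The gripper opens to 85 mm and grips with 20 to 120 N. Pads are 22 mm wide; open, the fingers measure 114 mm over their backs; the gripper's body (76 mm by 85 mm) begins 54 mm behind the grasp point. The pads swing forward as they close: fully open they stand 13 mm farther back than shut.
Start: joints at [-1.458, 0.053, 1.613, -0, 1.476, -0.119], TCP at [0.144, -0.608, 0.231] pointing down, gripper open.
Joint ranges: [-3.01, 3.01], [-1.01, 2.22], [0.06, 2.58], [-1.02, 4.17], [0.09, 2.62], [-3.14, 3.14]. Speed limits (rad/s): [2.57, 2.57, 3.14, 3.14, 3.14, 3.14].

### API

Orientations are given as a rotation vector (axis times angle).
In Python, from station import monitor, viewer, ticket gives the robot as it stands.
- The arm moves only by the tool servo_tool, never from a script. Its argument "commands" is one flat list of numbers, 7 for each row, row after row: the turn, a rotation vector about the tool's x, y, z in rad, then the shift along the tool's x, y, z in cm, then the opening, from 0 (shut) to 1 (fully open). In form: [rx, ry, rz, dx, dy, dz, claw, rx, ry, rz, dx, dy, dz, claw, ...]. A call has 1 to 20 rows; each row shifts and turns the pose as measured when the row begins, along the tool's axes as they then stand; what a row does not reach is not made up. A row lasts 1/10 s, in which the tool goes at most 50 mm and 8.59 degrees, less where a joint would pass 70% of its speed; a pose out of reach is approached as far as the arm can. A call is refused whole if a number of a shift passes 5 or a number of a turn 0.15, either way. A call with a gripper value outside its range is refused whole. The fingers move at their own pace and stop on an object; "grip_force" is the grip in N (left out, the last holds). Time passes only in rows, so rows that do not move let the fingers close. It gives the time, the measured TCP pose, the force and the opening at its end, in the units of the state.
- monitor.get_obs(): the state, without advancing time (a new reading comes with each control period).
- viewer.get_image(name): name is "scene" or "top" or "wrist"; returns a dict with "frame" (400x640x3 uint8, red, green, blue), "depth" (400x640 float32, m along the optical axis (not along the pixel's ray), 0 where there is no reading), "camera_matrix" (3x3 intrinsics, pixels), "dist_coeffs" ([k1, k2, p1, p2, k3] as OpenCV has them; the pictures are not rectified), "cam_to_world" (4x4, takes a point from camera to world coordinates). Camera axes: x right, y down, z forward; pixel columns grow to the right and rows downward; lengths in m; the calibration is good to about 2 mm. A picture is of the moment at which its call begins.
- ticket.finish_job(): hands the job in, once; it reports no verdict.
The state is a dict: "t": time; "q": joint angles; "dq": joint speeds; "effort": joint torques, N m; "tool_pos": TCP position; "tool_rot": TCP orientation; "contact_force": force on the tool from outside, world axes, zero at the start; "wrist_torque": the same for the moment, N m; "opening": finger opening in m.
Only numpy, scipy, OpenCV 4.12 (cv2) and the standard library are available. Lean on these libraries where they do the work, as an engineer would, in place of code of your own. Each camera call takes 0.05 s, during which the arm holds its last target.

### The job

Put every loose walnut from the green mat into the clear tub on the turntable, then set the lid on the tub. With the press lever raised, turn the turntable anticlockwise by its posts until it clicks in with the tub under the press, lower the press lever fully and raise it fully again, then turn the table on anticlockwise to the next click (the delivery station) and leave it there, without disturbing the bowl, jar and scoop.

Things in the scene. Friction and masses are not known exactly. Their poses are not given: they have to be found in the camera images.
- machine: fixed tub-closing stand: 310 mm grey round base, 284 mm aluminium turntable (top 28 mm up), white column and press head over one side. Origin: on the work surface, on the turntable's axis. Stations 90 mm out, anticlockwise from the machine's +x: loading -30 deg, press 90 deg (+y), delivery 210 deg. Head and column: machine x -28 to 28, y 62 to 215 mm; head 160 to 220 mm up
- turntable (a joint): turntable angle, rad, growing anticlockwise from above. A sprung ball makes detents at 0 (tub at loading), 2.094 (tub under the press) and 4.189 (delivery). Starts within 0.3 of loading; stops at -0.5 and 4.45. Stays where left; a few N at a post turn it, about 10 N passes a detent's edge; let go within 0.04 of a detent it pulls itself in
- tub_mouth (a point): centre of the open mouth of the clear round tub, in the plane of its rim, 78 mm above the work surface; the tub is fixed in the turntable, 104 mm in outer and 96 mm in inner diameter, 46 mm deep inside. z up
- post_a (a point): round black handle post fixed on the turntable near its rim, 22 mm in diameter, its top 105 mm above the work surface, 125 mm from the turntable's axis. The point is on its axis, 15 mm below its top. The three posts stand 120 deg apart. Post a stands 60 deg clockwise of the tub
- post_b (a point): round black handle post fixed on the turntable near its rim, 22 mm in diameter, its top 105 mm above the work surface, 125 mm from the turntable's axis. The point is on its axis, 15 mm below its top. The three posts stand 120 deg apart. Post b stands 60 deg anticlockwise of the tub
- post_c (a point): round black handle post fixed on the turntable near its rim, 22 mm in diameter, its top 105 mm above the work surface, 125 mm from the turntable's axis. The point is on its axis, 15 mm below its top. The three posts stand 120 deg apart. Post c stands opposite the tub
- press_lever (a joint): small press lever, rad: 0 = fully raised (0.5 rad above level, foot up), 1.0 = fully lowered (0.5 rad below level, foot on the lid). Stays where it is left; 2 to 4 N at the ball moves it, and with it the round rubber press foot, 30 mm down (its face then at 105 mm above the work surface)
- lever_ball (a point): centre of the black 18 mm ball at the free end of the press lever, an 8 mm steel rod, 95 mm from pivot to ball, pointing from the head to the machine's -x and swinging in a vertical plane. The ball is about 236 mm above the work surface when raised, 144 mm when lowered
- lever_pivot (a point): pivot of the press lever on the head's -x face, 190 mm above the work surface; the lever's axis is level, along the machine's y axis
- lid_grip (a point): clear round lid, 106 mm wide, with a white grip rib on top 60 mm long (its x), 12 thick (y), 22 high; the point is the rib's centre. Below it: lid top face 11 mm, flange under face 15 mm, foot of the plug (90 mm wide, 6 high) 21 mm. Seated, the flange lies on the tub's rim, the point 15 mm above the tub's mouth. Starts plug down on the mat, about 60 g
- mat: green mat, 300 mm (x) by 300 mm (y), 4 mm thick, lying fast on the work surface; origin under its centre
- bowl: bystander: steel bowl of nuts, 110 mm wide, 50 mm high; origin under its centre
- jar: bystander: amber jar, 68 mm wide, 95 mm high; origin under its centre
- scoop: bystander: white scoop, pan 85 x 60 mm with a 110 mm handle; origin under its pan
- nut0_center (a point): walnut in its shell on the green mat (there are 2 to 4 of them; absent ones read None), nearly round, 33 mm wide and 32 mm high with slightly flat ends; the point is its centre. About 16 g
- nut1_center (a point): walnut in its shell on the green mat (there are 2 to 4 of them; absent ones read None), nearly round, 33 mm wide and 32 mm high with slightly flat ends; the point is its centre. About 16 g
- nut2_center (a point): walnut in its shell on the green mat (there are 2 to 4 of them; absent ones read None), nearly round, 33 mm wide and 32 mm high with slightly flat ends; the point is its centre. About 16 g
- nut3_center (a point): walnut in its shell on the green mat (there are 2 to 4 of them; absent ones read None), nearly round, 33 mm wide and 32 mm high with slightly flat ends; the point is its centre. About 16 g
Not all that is in view belongs to the job. Of the things like the part that bears lid_grip, leave any that is yellow; of the rest the smaller one is meant. What is shaped like the part that bears nut3_center but blue is not meant.

How it is judged:
On the way, in this order (a step that is already met when the one before it is completed fails the run):
1. every walnut lies in the tub (horizontal distance between each of nut0_center, nut1_center, nut2_center, nut3_center and tub_mouth below 0.036 m and z of nut0_center in the frame of tub_mouth between -0.05 and -0.008 m and z of nut1_center in the frame of tub_mouth between -0.05 and -0.008 m and z of nut2_center in the frame of tub_mouth between -0.05 and -0.008 m and z of nut3_center in the frame of tub_mouth between -0.05 and -0.008 m), for 0.2 s.
2. the lid is seated on the tub and let go, the walnuts in it (all of step 1 and horizontal distance between lid_grip and tub_mouth below 0.007 m and z of lid_grip in the frame of tub_mouth between 0.01 and 0.0185 m and angle between lid_grip's own z axis and vertical below 0.07 rad and contact force between the fingers and lid below 0.05 N), for 0.2 s.
3. the tub stands under the press, turntable in its detent, lever raised, lid on (value of joint turntable between 2.034 and 2.154 rad and velocity of joint turntable between -0.1 and 0.1 rad/s and value of joint press_lever below 0.3 rad and horizontal distance between lid_grip and tub_mouth below 0.007 m and z of lid_grip in the frame of tub_mouth between 0.01 and 0.0185 m and angle between lid_grip's own z axis and vertical below 0.07 rad), for 0.2 s.
4. the press lever is fully lowered on the lid (value of joint turntable between 2.034 and 2.154 rad and velocity of joint turntable between -0.1 and 0.1 rad/s and value of joint press_lever above 0.8 rad and horizontal distance between lid_grip and tub_mouth below 0.007 m and z of lid_grip in the frame of tub_mouth between 0.01 and 0.0185 m and angle between lid_grip's own z axis and vertical below 0.07 rad), for 0.2 s.
5. the press lever is raised again with the tub still under the press (all of step 3), for 0.2 s.
6. the turntable is in the delivery detent (value of joint turntable between 4.129 and 4.249 rad and velocity of joint turntable between -0.1 and 0.1 rad/s and value of joint press_lever below 0.3 rad and horizontal distance between lid_grip and tub_mouth below 0.007 m and z of lid_grip in the frame of tub_mouth between 0.01 and 0.0185 m and angle between lid_grip's own z axis and vertical below 0.07 rad), for 0.2 s.
At the end, for the whole second after the job is handed in: All walnuts in the tub (centres within 36 mm of its axis and at least 8 mm below its rim), lid seated (within 7 mm of centre, flat on the rim, tilt under 0.07 rad), turntable at rest in the delivery detent (4.19 +- 0.06 rad), press lever raised (below 0.3 rad) (all of step 1 and all of step 6 and linear speed of lid below 0.02 m/s); the robot touches nothing.
It fails at once if the turntable is turned while the press is down (value of joint press_lever above 0.6 rad and (velocity of joint turntable above 0.3 rad/s or velocity of joint turntable below -0.3 rad/s)).
It fails at once if a bystander (bowl, jar or scoop) is moved more than 30 mm (distance of any of bowl, jar, scoop from where it was at the start of the episode above 0.03 m).
Of nut0, nut1, nut2, nut3 only 2 to 4 are there at a start; the rules pass over those that are not, and their reading is None.
At some moment in a run one of nut0, nut1, nut2, nut3 may be knocked a few centimetres aside while the robot is not near it.
It also fails if it takes over 208 s, if anything falls off the work surface, if the arm or the gripper's body presses on something with over 40 N, if the wrist force passes 120 N, or if a joint passes its speed limit or range.

## Working session

There is one attempt and no reset: what is moved stays moved. The work goes in short steps, Python scripts to look and compute and a tool call to move; the robot and the scene stay as the last step left them, time stands still between calls to the robot, and variables do not carry over. Pictures are saved under pics/ and viewed, and the job is handed in when it is done.

Besides the shell and the picture viewer there is one more tool, called as a command line: name --argument value ..., lists and objects as JSON in quotes. servo_tool: Moves the arm, as the interface text tells. Its arguments: {"type":"object","properties":{"commands":{"type":"array","items":{"type":"number"}},"grip_force":{"type":"number"}},"required":["commands"]}

```bash
mkdir -p pics; ls; python3 - <<'E'
from station import monitor, viewer, ticket
import cv2, numpy as np
o=monitor.get_obs()
for k,v in o.items(): print(k,v)
for n in ["scene","top","wrist"]:
    d=viewer.get_image(n)
    cv2.imwrite(f"pics/{n}0.png",d["frame"][:,:,::-1])
    np.savez(f"pics/{n}0.npz",**d)
    print(n,d["camera_matrix"].tolist(),d["dist_coeffs"],np.round(d["cam_to_world"],3).tolist())
E
```

```text
pics
t 0.0
q [-1.45803618e+00  5.33652670e-02  1.61432227e+00  2.46014829e-05
  1.47599538e+00 -1.19042877e-01]
dq [ 0.00175771 -0.00128264 -0.00054151 -0.00015218 -0.00059705  0.00042883]
effort [-3.02397702e-04 -3.93683589e+01 -3.70174277e+01 -1.34553461e-04
  7.19213524e-03  1.00523238e-05]
tool_pos [ 0.14349221 -0.60765442  0.23004092]
tool_rot [-0.24428565  2.10076539 -2.09634941]
contact_force [ 0.40298703  0.81829322 -0.46990539]
wrist_torque [-0.03938687  0.02732326  0.01630359]
opening 0.08542727869635951
scene [[439.04588314968333, 0.0, 315.4693176395415], [0.0, 439.04588314968333, 200.23141651782754], [0.0, 0.0, 1.0]] [-0.05613252  0.          0.          0.          0.        ] [[-0.305, 0.625, -0.719, 1.233], [0.952, 0.187, -0.242, 0.16], [-0.016, -0.758, -0.652, 0.865], [0.0, 0.0, 0.0, 1.0]]
top [[443.094856665913, 0.0, 316.2449643943261], [0.0, 443.094856665913, 199.156979437342], [0.0, 0.0, 1.0]] [-0.10138762  0.          0.          0.          0.        ] [[0.023, -0.99, 0.137, 0.265], [-1.0, -0.026, -0.018, -0.09], [0.021, -0.136, -0.99, 1.501], [0.0, 0.0, 0.0, 1.0]]
wrist [[301.5892707688898, 0.0, 316.23788699412876], [0.0, 301.5892707688898, 207.22911268965203], [0.0, 0.0, 1.0]] [-0.02824394  0.          0.          0.          0.        ] [[0.229, -0.93, -0.286, 0.218], [-0.973, -0.22, -0.064, -0.591], [-0.003, 0.293, -0.956, 0.374], [0.0, 0.0, 0.0, 1.0]]
```

View pics/scene0.png

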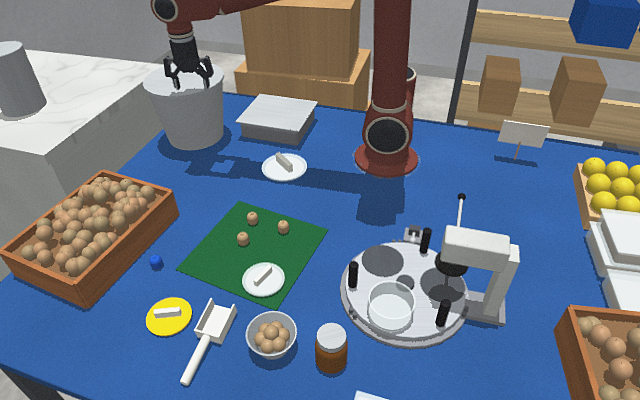

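View pics/top0.png

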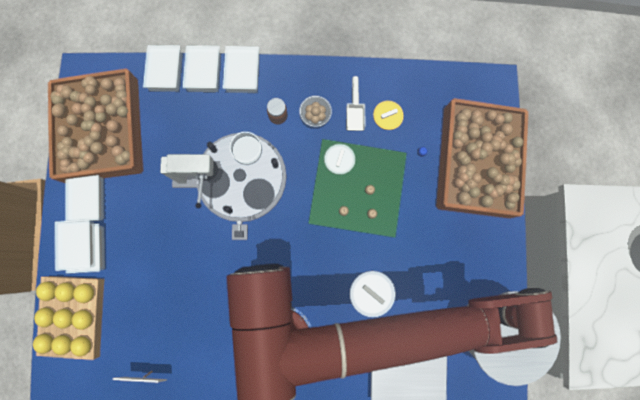

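View pics/wrist0.png

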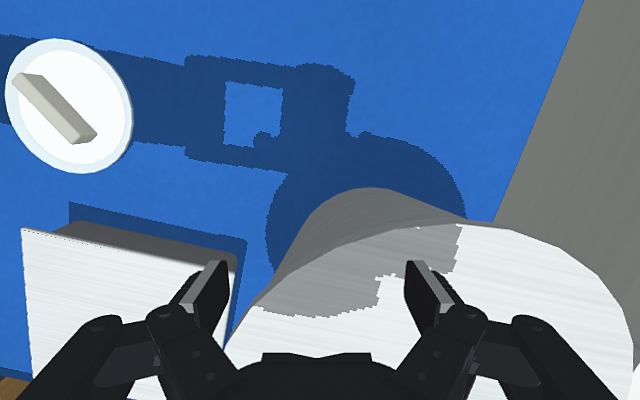

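Candidates in the top view:
- Lids: white on the mat (340,159), larger white off the mat (373,293), and yellow (388,115). I choose the smaller white one on the mat.
- Nuts: on the mat at (370,189), (344,211) and (373,213). The blue ball (422,152), the bowl and the trays are not meant.

Next I check the choice in a crop and measure.

```bash
cat > h.py <<'E'
from station import monitor, viewer, ticket
import cv2, numpy as np
from scipy.spatial.transform import Rotation as R
def shot(n,name=None,crop=None,scale=1):
    d=viewer.get_image(n)
    if name:
        f=d["frame"]
        if crop: x0,y0,x1,y1=crop; f=f[y0:y1,x0:x1]
        f=cv2.resize(f,None,fx=scale,fy=scale,interpolation=cv2.INTER_CUBIC)
        cv2.imwrite(f"pics/{name}.png",f[:,:,::-1])
    return d
def plane(d,px,z):
    px=np.array(px,float).reshape(-1,1,2)
    u=cv2.undistortPoints(px,d["camera_matrix"],d["dist_coeffs"]).reshape(-1,2)
    T=d["cam_to_world"]; r=np.c_[u,np.ones(len(u))]@T[:3,:3].T
    s=(z-T[2,3])/r[:,2]
    return T[:3,3]+r*s[:,None]
def cloud(d):
    h,w=d["depth"].shape
    g=np.stack(np.meshgrid(np.arange(w),np.arange(h)),-1).reshape(-1,1,2).astype(float)
    u=cv2.undistortPoints(g,d["camera_matrix"],d["dist_coeffs"]).reshape(-1,2)
    z=d["depth"].reshape(-1,1); T=d["cam_to_world"]
    P=np.c_[u*z,z]@T[:3,:3].T+T[:3,3]
    return P.reshape(h,w,3)
def proj(d,P):
    T=np.linalg.inv(d["cam_to_world"]); P=np.atleast_2d(P)@T[:3,:3].T+T[:3,3]
    return cv2.projectPoints(P.astype(float),np.zeros(3),np.zeros(3),d["camera_matrix"],d["dist_coeffs"])[0].reshape(-1,2)
def cents(mask,amin,amax=1e9):
    n,l,s,c=cv2.connectedComponentsWithStats(mask.astype(np.uint8))
    return [(c[i],s[i,4],l==i) for i in range(1,n) if amin<=s[i,4]<=amax]
E
python3 - <<'E'
from h import *
t=dict(np.load("pics/top0.npz")); s=dict(np.load("pics/scene0.npz"))
for d,n,c in[(t,"topmat",(300,90,440,250)),(t,"topmach",(150,120,300,250)),(s,"scmach",(330,180,540,350)),(s,"scmat",(140,180,340,380))]:
    f=d["frame"][c[1]:c[3],c[0]:c[2]]; cv2.imwrite(f"pics/{n}.png",cv2.resize(f,None,fx=3.5,fy=3.5,interpolation=cv2.INTER_CUBIC)[:,:,::-1])
E
```

```text
(no output)
```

View pics/topmat.png

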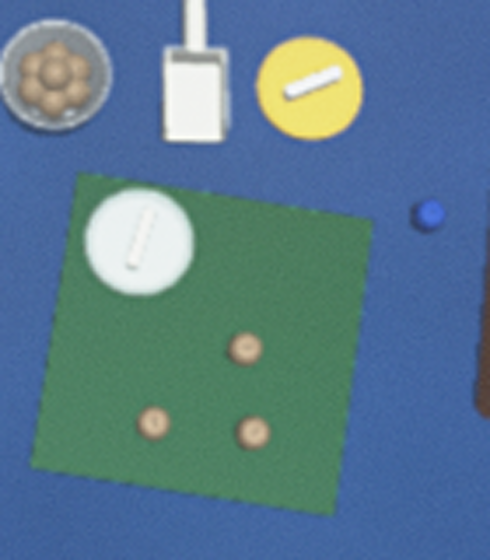

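View pics/topmach.png

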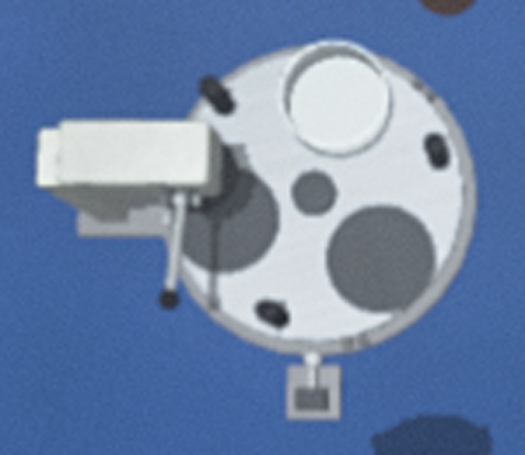

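View pics/scmach.png

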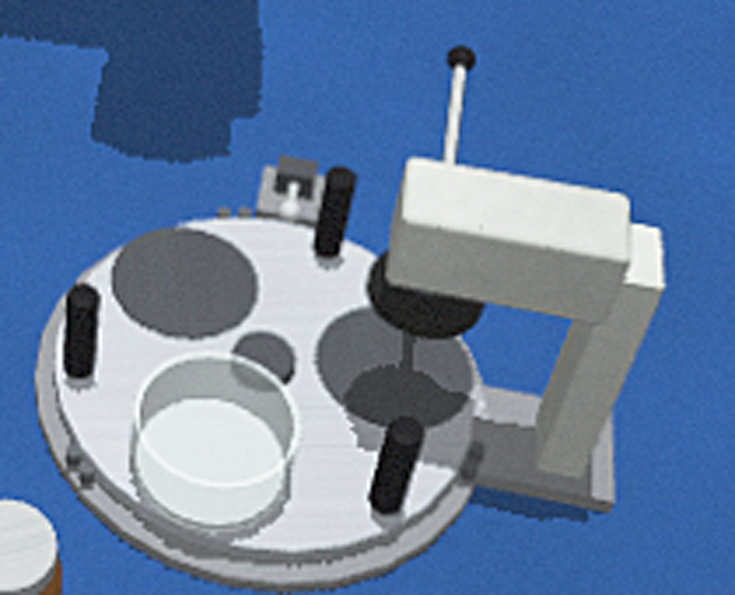

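View pics/scmat.png

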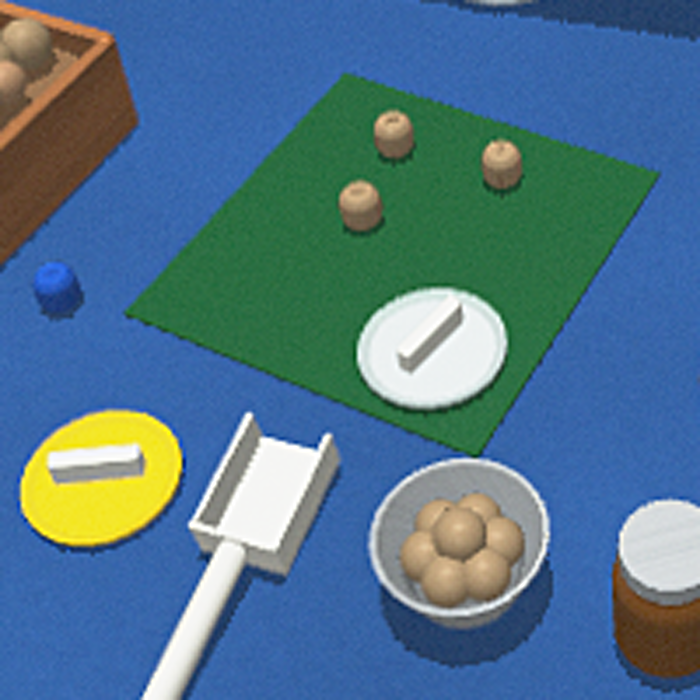

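The crops confirm the choice: three walnuts and one white lid with a rib on the mat. The machine has its tub toward +x, three black posts, and a lever pointing toward the robot. Now the measurements.

```bash
python3 - <<'E'
from h import *
t=dict(np.load("pics/top0.npz")); s=dict(np.load("pics/scene0.npz"))
for d,n in((t,"top"),(s,"scene")):
    P=cloud(d); hsv=cv2.cvtColor(d["frame"],cv2.COLOR_RGB2HSV); H,S,V=cv2.split(hsv)
    g=(H>50)&(H<80)&(S>80)&(V>40)
    c=max(cents(g,500),key=lambda a:a[1]); m=c[2].astype(np.uint8)
    cn=max(cv2.findContours(m,0,2)[0],key=cv2.contourArea); hull=cv2.convexHull(cn)
    q=cv2.approxPolyDP(hull,5,True); print(n,"mat",plane(d,q,0.004)[:,:2].round(3).tolist())
    fill=np.zeros_like(m); cv2.fillPoly(fill,[hull],1); fill=cv2.erode(fill,np.ones((3,3)))
    X=P.reshape(-1,3)
    nut=(fill>0)&(H<25)&(S>60)&(V>60)
    for c,a,mm in cents(nut,30,2000):
        pts=P[mm]; print("nut px",c.round(1),a,"plane.02",plane(d,c,0.022)[0].round(4),"cloud med",np.median(pts,0).round(4),"top",np.percentile(pts[:,2],95).round(3))
    w=(fill>0)&(S<60)&(V>120)
    for c,a,mm in cents(w,100): 
        cn=max(cv2.findContours(mm.astype(np.uint8),0,2)[0],key=cv2.contourArea)
        e=cv2.minEnclosingCircle(cn); print("lid px",c,e,"flange ctr",plane(d,c,0.012)[0].round(4), "z med",np.median(P[mm][:,2]).round(4),np.percentile(P[mm][:,2],[1,50,97]).round(4))
        rib=mm&(P[...,2]>0.024); 
        if rib.sum()>20:
            pts=P[rib]; r=cv2.minAreaRect(pts[:,:2].astype(np.float32)*1000); print("rib",rib.sum(),r,pts.mean(0).round(4))
    # big white lid off mat
# machine
d=t;P=cloud(t);hsv=cv2.cvtColor(d["frame"],cv2.COLOR_RGB2HSV); H,S,V=cv2.split(hsv)
for d,n,(x0,y0,x1,y1) in((t,"top",(160,125,300,250)),(s,"scene",(335,185,480,345))):
    P=cloud(d); V=d["frame"].max(2); roi=np.zeros(V.shape,bool); roi[y0:y1,x0:x1]=1
    for c,a,mm in cents(roi&(V<70),8,1500): print(n,"dark",c.round(1),a,"cloud",np.median(P[mm],0).round(3),"zmax",np.percentile(P[mm][:,2],90).round(3),"@.105",plane(d,c,.09)[0].round(3))
E
```

```text
top mat [[0.68, -0.135], [0.642, -0.423], [0.352, -0.384], [0.393, -0.094]]
nut px [369.6 189.2] 48 plane.02 [ 0.5078 -0.2966  0.022 ] cloud med [ 0.506  -0.295   0.0365] top 0.041
nut px [343.4 210.2] 45 plane.02 [ 0.434  -0.2085  0.022 ] cloud med [ 0.4329 -0.2062  0.0352] top 0.039
nut px [372.  213.2] 48 plane.02 [ 0.4261 -0.3053  0.022 ] cloud med [ 0.4249 -0.303   0.0358] top 0.041
lid px [339.29808917 158.72866242] ((339.3811950683594, 158.4604034423828), 16.01496124267578) flange ctr [ 0.613  -0.1925  0.012 ] z med 0.0148 [0.0017 0.0148 0.0383]
rib 74 ((453.56756591796875, -142.98956298828125), (30.655311584472656, 390.5709228515625), 70.92874145507812) [ 0.5918 -0.1875  0.115 ]
scene mat [[0.354, -0.383], [0.392, -0.091], [0.686, -0.13], [0.646, -0.421]]
nut px [251.9 218.1] 117 plane.02 [ 0.4286 -0.3012  0.022 ] cloud med [ 0.4362 -0.298   0.0303] top 0.037
nut px [282.9 226.6] 121 plane.02 [ 0.4353 -0.2048  0.022 ] cloud med [ 0.4432 -0.2017  0.031 ] top 0.037
nut px [242.5 238.5] 134 plane.02 [ 0.5098 -0.2926  0.022 ] cloud med [ 0.5165 -0.2892  0.0314] top 0.037
lid px [
[... 675 characters left out ...]
cloud [0.417 0.163 0.084] zmax 0.102 @.105 [0.416 0.163 0.09 ]
scene dark [461.5 196. ] 38 cloud [0.42  0.234 0.226] zmax 0.229 @.105 [0.247 0.249 0.09 ]
scene dark [424.9 240.2] 194 cloud [0.431 0.175 0.077] zmax 0.105 @.105 [0.444 0.174 0.09 ]
scene dark [410.4 231.7] 18 cloud [0.357 0.134 0.025] zmax 0.032 @.105 [0.425 0.136 0.09 ]
scene dark [416.8 233. ] 17 cloud [0.356 0.151 0.024] zmax 0.031 @.105 [0.425 0.152 0.09 ]
scene dark [446.  287.7] 900 cloud [0.563 0.238 0.101] zmax 0.14 @.105 [0.577 0.238 0.09 ]
scene dark [352.6 274.2] 217 cloud [0.59  0.029 0.081] zmax 0.105 @.105 [0.599 0.031 0.09 ]
scene dark [350.1 311.2] 8 cloud [0.65  0.041 0.022] zmax 0.023 @.105 [0.697 0.051 0.09 ]
```

```bash
python3 - <<'E'
from h import *
from scipy.optimize import least_squares
t=dict(np.load("pics/top0.npz")); s=dict(np.load("pics/scene0.npz"))
px={}
for d,n,(x0,y0,x1,y1) in((t,"top",(160,125,300,250)),(s,"scene",(335,185,480,345))):
    P=cloud(d); V=d["frame"].max(2); roi=np.zeros(V.shape,bool); roi[y0:y1,x0:x1]=1
    m=roi&(V<90)&(P[...,2]>0.05)&(P[...,2]<0.115)
    for c,a,mm in cents(m,8,400):
        q=P[mm]; tt=q[q[:,2]>0.098]
        print(n,c.round(1),a,"xy",np.median(q,0).round(4),"toppts",len(tt),tt.mean(0).round(4) if len(tt) else "", "xr",np.percentile(q[:,0],[5,95]).round(3),np.percentile(q[:,1],[5,95]).round(3))
# turntable: bright/grey disc pts at z~0.028
for d,n in((t,"top"),(s,"scene")):
    P=cloud(d); m=(abs(P[...,2]-0.028)<0.005)&(np.hypot(P[...,0]-.53,P[...,1]-.14)<.2)&(d["frame"].astype(int).max(2)-d["frame"].min(2)<60)
    cn=max(cv2.findContours(cv2.morphologyEx(m.astype(np.uint8),cv2.MORPH_CLOSE,np.ones((3,3))),0,2)[0],key=cv2.contourArea)
    h=plane(d,cn,0.028)
    f=least_squares(lambda p:np.hypot(h[:,0]-p[0],h[:,1]-p[1])-p[2],[.53,.14,.142],loss="soft_l1",f_scale=.002)
    print(n,"disc",f.x.round(4),len(h))
    # tub wall points
    m=(P[...,2]>0.055)&(P[...,2]<0.088)&(np.hypot(P[...,0]-.61,P[...,1]-.11)<.075)&(d["frame"].max(2)>100)
    q=P[m]; print(len(q))
    if len(q)>20:
        f=least_squares(lambda p:np.hypot(q[:,0]-p[0],q[:,1]-p[1])-p[2],[.61,.11,.05],loss="soft_l1",f_scale=.002); print("tub",f.x.round(4))
    m=(P[...,2]>0.195)&(P[...,2]<0.235)&(np.hypot(P[...,0]-.54,P[...,1]-.28)<.12)&(d["frame"].max(2)>120)
    q=P[m]; r=cv2.minAreaRect(q[:,:2].astype(np.float32)*1000); print("head",len(q),r,np.percentile(q,[2,98],axis=0).round(3).tolist())
E
```

```text
top [211.3 146.5] 48 xy [0.6247 0.232  0.1004] toppts 25 [0.627  0.2346 0.1049] xr [0.618 0.633] [0.227 0.24 ]
top [274.4 162.7] 34 xy [0.5731 0.0238 0.1034] toppts 23 [0.5762 0.0242 0.1053] xr [0.569 0.584] [0.017 0.03 ]
top [227.6 209.2] 37 xy [0.4191 0.1651 0.1015] toppts 22 [0.4199 0.1698 0.1041] xr [0.412 0.426] [0.162 0.177]
scene [425.5 237.9] 154 xy [0.4305 0.1749 0.0859] toppts 49 [0.4257 0.175  0.1036] xr [0.419 0.434] [0.167 0.183]
scene [352.8 271.8] 181 xy [0.5894 0.0295 0.088 ] toppts 65 [0.5846 0.0283 0.1041] xr [0.578 0.593] [0.02  0.038]
scene [443.4 309.9] 224 xy [0.6367 0.2381 0.0894] toppts 90 [0.6319 0.2387 0.1043] xr [0.625 0.64 ] [0.229 0.247]
top disc [0.536  0.137  0.1371] 183
220
tub [0.6295 0.124  0.0501]
head 1030 ((499.7672119140625, 282.6929931640625), (139.20294189453125, 151.76573181152344), 0.9466111063957214) [[0.453, 0.209, 0.197], [0.568, 0.355, 0.224]]
scene disc [0.5459 0.1478 0.1412] 220
613
tub [0.6327 0.127  0.0495]
head 2037 ((499.5792541503906, 284.2514343261719), (143.4214324951172, 153.24615478515625), 1.0794761180877686) [[0.456, 0.211, 0.197], [0.57, 0.356, 0.223]]
```

```bash
python3 - <<'E'
from h import *
t=dict(np.load("pics/top0.npz")); s=dict(np.load("pics/scene0.npz"))
for d in (t,s):
    P=cloud(d); fr=d["frame"]
    m=(P[...,2]>0.214)&(P[...,2]<0.23)&(np.hypot(P[...,0]-.54,P[...,1]-.28)<.14)&(fr.max(2)>120)
    c=max(cents(m,50),key=lambda a:a[1]); cn=max(cv2.findContours(c[2].astype(np.uint8),0,2)[0],key=cv2.contourArea)
    h=plane(d,cn,.220)[:,:2]; r=cv2.minAreaRect((h*1000).astype(np.float32)); print(r, cv2.boxPoints(r).round(1).tolist())
    # lever ball & rod
    V=fr.max(2)
    m=(P[...,2]>0.18)&(np.hypot(P[...,0]-.42,P[...,1]-.24)<.05)
    q=P[m&(V<90)]; print("ball",len(q),q.mean(0).round(4))
E
```

```text
((540.1316528320312, 270.3140869140625), (54.596038818359375, 127.15946197509766), 1.3130778074264526) [[511.3999938964844, 333.29998779296875], [514.2999877929688, 206.10000610351562], [568.9000244140625, 207.39999389648438], [566.0, 334.5]]
ball 20 [0.4146 0.2304 0.2266]
((544.4610595703125, 273.48284912109375), (62.27352523803711, 130.45298767089844), 1.1724224090576172) [[512.0, 338.1000061035156], [514.7000122070312, 207.60000610351562], [576.9000244140625, 208.89999389648438], [574.2999877929688, 339.29998779296875]]
ball 40 [0.4194 0.2339 0.2254]
```

```bash
cat >> h.py <<'E'
def cur():
    o=monitor.get_obs(); return np.array(o["tool_pos"]),R.from_rotvec(o["tool_rot"]),o
def plan(p,zdir=None):
    """to world TCP p, tool y down, jaw axis z along zdir (angle deg in world xy)"""
    P,Q,o=cur(); M=Q.as_matrix()
    if zdir is None: zdir=np.degrees(np.arctan2(M[1,2],M[0,2]))
    a=np.radians(zdir); z=np.array([np.cos(a),np.sin(a),0]); y=np.array([0,0,-1.]); x=np.cross(y,z)
    T=R.from_matrix(np.c_[x,y,z]); rv=(Q.inv()*T).as_rotvec()
    sh=Q.inv().apply(np.array(p)-P)*100
    print("turn(tool)",rv.round(3),"shift now-axes cm",sh.round(2),"shift final-axes cm",T.inv().apply(np.array(p)-P).round(3)*100)
def st():
    P,Q,o=cur(); M=Q.as_matrix()
    print("t",round(o["t"],2),"tcp",P.round(4),"x",M[:,0].round(2),"z",M[:,2].round(3),"ydev",M[:2,1].round(3),"F",np.round(o["contact_force"],1),"open",round(o["opening"],4),"q",np.round(o["q"],2))
E
python3 - <<'E'
from h import *
st(); plan([.144,-.608,.33])
plan([.43,-.303,.2],180)
plan([.43,-.303,.2],0)
plan([.43,-.303,.2])
E
```

```text
t 0.15 tcp [ 0.1435 -0.6078  0.2303] x [-0.97 -0.23 -0.  ] z [ 0.23  -0.973 -0.002] ydev [-0.     0.002] F [-0.7  0.2 -0.4] open 0.0851 q [-1.46  0.05  1.61 -0.    1.48 -0.12]
turn(tool) [ 0.002 -0.    -0.   ] shift now-axes cm [-0.04 -9.97  0.01] shift final-axes cm [ -0. -10.   0.]
turn(tool) [1.000e-03 1.803e+00 1.000e-03] shift now-axes cm [-34.88   3.08 -23.08] shift final-axes cm [ 30.5   3.  -28.6]
turn(tool) [ 1.000e-03 -1.339e+00 -1.000e-03] shift now-axes cm [-34.88   3.08 -23.08] shift final-axes cm [-30.5   3.   28.6]
turn(tool) [ 0.002 -0.    -0.   ] shift now-axes cm [-34.88   3.08 -23.08] shift final-axes cm [-34.9   3.  -23.1]
```

servo_tool --commands '[0,0,0,0,-5,0,1,0,0,0,0,-5,0,1,0,0,0,-3.9,0,-2.6,1,0,0,0,-3.9,0,-2.6,1,0,0,0,-3.9,0,-2.6,1,0,0,0,-3.9,0,-2.6,1,0,0,0,-3.9,0,-2.6,1,0,0,0,-3.9,0,-2.6,1,0,0,0,-3.9,0,-2.6,1,0,0,0,-3.9,0,-2.6,1,0,0,0,-3.9,0,-2.6,1,0,0,0,0,0,0,1,0,0,0,0,0,0,1]' --grip_force 30

```text
t: 1.45
tool_pos: [0.4407, -0.2861, 0.3303]
tool_rot: [-0.24, 2.112, -2.088]
contact_force: [-0.2, -0.8, 0.9]
opening: 0.0853
```

```bash
cat >> h.py <<'E'
def findnuts(d,z=0.02):
    f=d["frame"]; H,S,V=cv2.split(cv2.cvtColor(f,cv2.COLOR_RGB2HSV)); P=cloud(d)
    m=(H<25)&(S>60)&(V>50)&(P[...,2]<0.06)&(P[...,2]>0.008)&(P[...,0]>.33)&(P[...,0]<.70)&(P[...,1]>-.44)&(P[...,1]<-.08)
    out=[]
    for c,a,mm in cents(m,30):
        out.append(plane(d,c,0.021)[0]); q=P[mm]; print("nut px",c.round(0),a,"pos",out[-1].round(4),"cloudmid",(np.percentile(q,[3,97],axis=0).mean(0)).round(4))
    return out
E
python3 - <<'E'
from h import *
st(); d=shot("wrist","w1"); findnuts(d); t=shot("top","t1"); findnuts(t)
P=cloud(d); 
H,S,V=cv2.split(cv2.cvtColor(d["frame"],cv2.COLOR_RGB2HSV))
E
```

```text
t 1.45 tcp [ 0.4407 -0.2861  0.3303] x [-0.97 -0.23 -0.  ] z [ 0.227 -0.974 -0.011] ydev [-0.     0.011] F [-0.2 -0.8  0.9] open 0.0853 q [-0.72 -0.22  1.71  0.01  1.66  0.62]
nut px [334. 124.] 396 pos [ 0.5085 -0.2936  0.021 ] cloudmid [ 0.5085 -0.2931  0.0328]
nut px [265. 160.] 373 pos [ 0.4337 -0.2053  0.021 ] cloudmid [ 0.4355 -0.207   0.0305]
nut px [327. 179.] 352 pos [ 0.4265 -0.302   0.021 ] cloudmid [ 0.4283 -0.3011  0.0307]
```

View pics/w1.png

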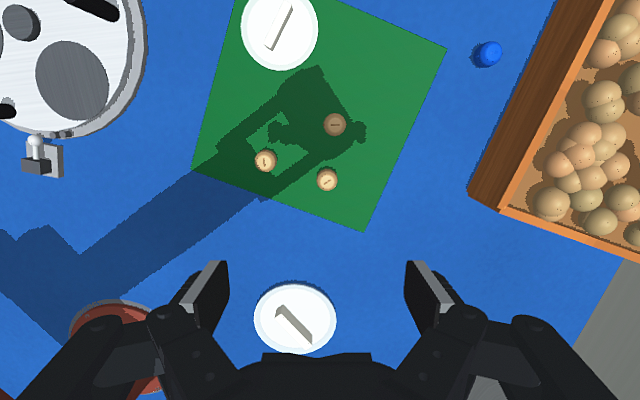

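```bash
python3 - <<'E'
from h import *
plan([.4275,-.302,.05]); plan([.4275,-.302,.005])
E
```

```text
turn(tool) [ 0.011 -0.    -0.003] shift now-axes cm [ 1.64 28.01  1.49] shift final-axes cm [ 1.6 28.   1.2]
turn(tool) [ 0.011 -0.    -0.003] shift now-axes cm [ 1.65 32.51  1.54] shift final-axes cm [ 1.6 32.5  1.2]
```

servo_tool --commands '[0.011,0,-0.003,1.65,0,1.25,1,0,0,0,0,4.5,0,1,0,0,0,0,4.5,0,1,0,0,0,0,4.5,0,1,0,0,0,0,4.5,0,1,0,0,0,0,4.5,0,1,0,0,0,0,4,0,1,0,0,0,0,0,0,1,0,0,0,0,0,0,1]'

```text
t: 2.45
tool_pos: [0.4191, -0.3183, 0.0608]
tool_rot: [-0.212, 2.104, -2.122]
contact_force: [1.5, -0.6, 0.5]
opening: 0.0853
```

```bash
python3 - <<'E'
from h import *
st(); d=shot("wrist","w2"); findnuts(d); plan([.4275,-.302,.006])
E
```

```text
t 2.45 tcp [ 0.4191 -0.3183  0.0608] x [-0.98 -0.2  -0.  ] z [ 0.202 -0.979  0.009] ydev [ 0.004 -0.008] F [ 1.5 -0.6  0.5] open 0.0853 q [-0.79 -0.02  1.98 -0.    1.17  0.58]
nut px [304.  85.] 2747 pos [ 0.5088 -0.2935  0.021 ] cloudmid [ 0.5075 -0.2941  0.0332]
nut px [142. 182.] 2761 pos [ 0.4335 -0.2048  0.021 ] cloudmid [ 0.4361 -0.2093  0.0267]
nut px [293. 222.] 2116 pos [ 0.4261 -0.302   0.021 ] cloudmid [ 0.4293 -0.302   0.0294]
turn(tool) [-0.009  0.    -0.002] shift now-axes cm [-1.15  5.47 -1.45] shift final-axes cm [-1.2  5.5 -1.4]
```

View pics/w2.png

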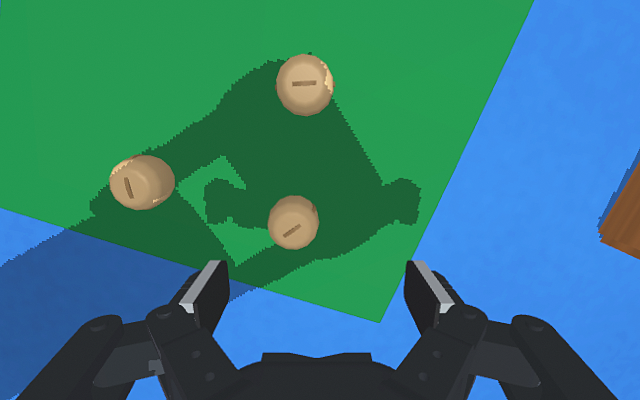

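servo_tool --commands '[-0.009,0,-0.002,-1.15,0,-1.45,1,0,0,0,0,0,0,1,0,0,0,0,2,0,1,0,0,0,0,2,0,1,0,0,0,0,0,0,1]'

```text
t: 3.0
tool_pos: [0.4342, -0.3111, 0.035]
tool_rot: [-0.197, 2.087, -2.129]
contact_force: [-1.2, 1.3, -1.0]
opening: 0.0856
```

```bash
python3 - <<'E'
from h import *
st(); plan([.4272,-.302,.006])
E
```

```text
t 3.0 tcp [ 0.4342 -0.3111  0.035 ] x [-0.98 -0.2  -0.01] z [ 0.2   -0.98   0.021] ydev [ 0.017 -0.018] F [-1.2  1.3 -1. ] open 0.0856 q [-0.76  0.03  1.99 -0.    1.1   0.61]
turn(tool) [-0.021  0.    -0.013] shift now-axes cm [ 0.54  2.87 -1.1 ] shift final-axes cm [ 0.5  2.9 -1. ]
```

servo_tool --commands '[-0.021,0,-0.013,0.54,0,-1.1,1]'

```text
t: 3.1
tool_pos: [0.4279, -0.3031, 0.0373]
tool_rot: [-0.211, 2.112, -2.118]
contact_force: [0.2, -0.7, 1.0]
opening: 0.0853
```

```bash
python3 - <<'E'
from h import *
st(); plan([.4272,-.302,.006])
E
```

```text
t 3.1 tcp [ 0.4279 -0.3031  0.0373] x [-0.98 -0.2  -0.  ] z [ 0.2   -0.98   0.003] ydev [ 0.003 -0.003] F [ 0.2 -0.7  1. ] open 0.0853 q [-0.76  0.02  1.99  0.    1.12  0.61]
turn(tool) [-0.003  0.    -0.002] shift now-axes cm [ 0.05  3.13 -0.13] shift final-axes cm [ 0.   3.1 -0.1]
```

servo_tool --commands '[-0.003,0,-0.002,0,1.0,-0.1,1,0,0,0,0,1.0,0,1,0,0,0,0,1,0,1]'

```text
t: 3.4
tool_pos: [0.4298, -0.3043, 0.0109]
tool_rot: [-0.207, 2.107, -2.12]
contact_force: [0.9, 0.4, -0.2]
opening: 0.0852
```

```bash
python3 - <<'E'
from h import *
st(); plan([.4272,-.302,.006])
E
```

```text
t 3.4 tcp [ 0.4298 -0.3043  0.0109] x [-0.98 -0.2  -0.  ] z [ 0.2   -0.98   0.007] ydev [ 0.006 -0.006] F [ 0.9  0.4 -0.2] open 0.0852 q [-0.76  0.06  2.    0.    1.07  0.61]
turn(tool) [-0.007  0.    -0.005] shift now-axes cm [ 0.21  0.48 -0.28] shift final-axes cm [ 0.2  0.5 -0.3]
```

servo_tool --commands '[-0.007,0,-0.005,0.21,0.5,-0.25,1,0,0,0,0,0,0,0.2,0,0,0,0,0,0,0.2,0,0,0,0,0,0,0.2,0,0,0,0,0,0,0.2,0,0,0,0,0,0,0.2,0,0,0,0,0,0,0.2]'

```text
t: 4.1
tool_pos: [0.4268, -0.3022, 0.0044]
tool_rot: [-0.216, 2.118, -2.115]
contact_force: [-0.2, -0.3, -0.2]
opening: 0.0314
```

```bash
python3 - <<'E'
from h import *
st(); d=shot("wrist","w3")
E
```

```text
t 4.1 tcp [ 0.4268 -0.3022  0.0044] x [-0.98 -0.2   0.  ] z [ 0.2   -0.98  -0.002] ydev [-0.002  0.001] F [-0.2 -0.3 -0.2] open 0.0314 q [-0.76  0.07  2.   -0.    1.07  0.61]
```

View pics/w3.png

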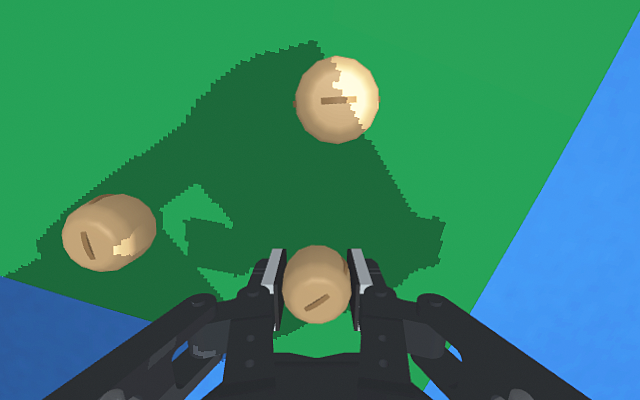

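The nut is gripped at 31 mm opening, seen between the pads at (316,285). I lift it and go toward the tub.

servo_tool --commands '[0,0,0,0,-4,0,0.2,0,0,0,0,-5,0,0.2,0,0,0,0,-5,0,0.2,0,0,0,0,-5,0,0.2,0,0,0,-2.4,0,-3.8,0.2,0,0,0,-2.4,0,-3.8,0.2,0,0,0,-2.4,0,-3.8,0.2,0,0,0,-2.4,0,-3.8,0.2,0,0,0,-2.4,0,-3.8,0.2,0,0,0,-2.4,0,-3.8,0.2,0,0,0,-2.4,0,-3.8,0.2,0,0,0,-2.4,0,-3.8,0.2,0,0,0,-2.4,0,-3.8,0.2,0,0,0,0,0,0,0.2,0,0,0,0,0,0,0.2]'

```text
t: 5.65
tool_pos: [0.5743, 0.0923, 0.2029]
tool_rot: [-0.212, 2.125, -2.111]
contact_force: [-0.9, -0.7, -0.3]
opening: 0.0311
```

```bash
python3 - <<'E'
from h import *
st(); d=shot("wrist","w4"); np.savez("pics/w4.npz",**d)
E
```

```text
t 5.65 tcp [0.5743 0.0923 0.2029] x [-0.98 -0.2   0.  ] z [ 0.196 -0.981 -0.007] ydev [-0.002  0.006] F [-0.9 -0.7 -0.3] open 0.0311 q [ 0.03 -0.03  1.74  0.01  1.43  1.4 ]
```

View pics/w4.png

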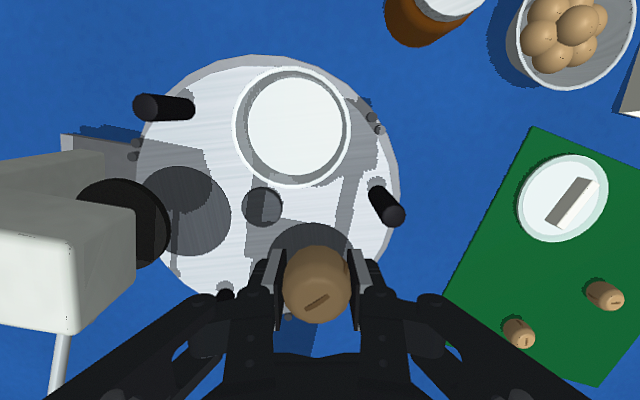

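```bash
cat >> h.py <<'E'
from scipy.optimize import least_squares
def circ(q,p0):
    f=least_squares(lambda p:np.hypot(q[:,0]-p[0],q[:,1]-p[1])-p[2],p0,loss="soft_l1",f_scale=.001); return f.x
def tubfit(d,c0):
    P=cloud(d); m=(abs(P[...,2]-.078)<.006)&(np.hypot(P[...,0]-c0[0],P[...,1]-c0[1])<.07)&(d["frame"].max(2)>100)
    q=P[m]; return len(q),circ(q,[*c0,.05]).round(4), np.median(q[:,2]).round(4)
def posts(d):
    P=cloud(d); m=(P[...,2]>.1)&(P[...,2]<.110)&(d["frame"].max(2)<100)&(np.hypot(P[...,0]-.545,P[...,1]-.145)<.15)
    for c,a,mm in cents(m,20):
        cn=max(cv2.findContours(mm.astype(np.uint8),0,2)[0],key=cv2.contourArea); h=plane(d,cn,.105)
        (x,y),r=cv2.minEnclosingCircle((h[:,:2]*1000).astype(np.float32)); print("post",c.round(0),a,round(x,1),round(y,1),round(r,1))
E
python3 - <<'E'
from h import *
d=dict(np.load("pics/w4.npz")); print(tubfit(d,(.631,.1255))); posts(d)
P=cloud(d); m=(abs(P[...,2]-.028)<.004)&(np.hypot(P[...,0]-.545,P[...,1]-.145)<.16)&(d["frame"].min(2)>110)
h=plane(d,max(cv2.findContours(cv2.morphologyEx(m.astype(np.uint8),3,np.ones((9,9))),0,2)[0],key=cv2.contourArea),.028)
print("disc",circ(h,[.545,.145,.142]))
findnuts(d)
H,S,V=cv2.split(cv2.cvtColor(d["frame"],cv2.COLOR_RGB2HSV))
m=(abs(P[...,2]-.015)<.006)&(S<70)&(V>90)&(np.hypot(P[...,0]-.614,P[...,1]+.191)<.07)
q=P[m]; print("lid",len(q),circ(plane(d,max(cv2.findContours((m).astype(np.uint8),0,2)[0],key=cv2.contourArea),.0125),[.614,-.191,.05]))
m=(P[...,2]>.024)&(P[...,2]<.045)&(S<70)&(np.hypot(P[...,0]-.614,P[...,1]+.191)<.05)
top=m&(P[...,2]>.031); q=P[top]; print("rib",len(q),cv2.minAreaRect((q[:,:2]*1000).astype(np.float32)),np.median(q[:,2]))
E
```

```text
(2101, array([0.6322, 0.127 , 0.0493]), np.float64(0.0784))
post [147. 107.] 673 630.0 237.3 11.6
post [393. 215.] 487 581.8 29.1 11.2
disc [0.55466111 0.14473508 0.11245828]
nut px [605. 296.] 783 pos [ 0.508  -0.2936  0.021 ] cloudmid [ 0.5101 -0.2883  0.0242]
nut px [519. 333.] 672 pos [ 0.4335 -0.2059  0.021 ] cloudmid [ 0.437  -0.2013  0.0244]
lid 4997 [ 0.61377917 -0.1900197   0.05277872]
rib 721 ((614.2987060546875, -189.451904296875), (14.661362648010254, 60.19724655151367), 73.3665771484375) 0.035828357431485935
```

```bash
python3 - <<'E'
from h import *
plan([.6477,.130,.12])
E
```

```text
turn(tool) [0.007 0.    0.001] shift now-axes cm [-7.96  8.29 -2.22] shift final-axes cm [-8.   8.3 -2.3]
```

servo_tool --commands '[0.007,0,0,-4,2,-1.1,0.2,0,0,0,-3.5,2.5,-1,0.2,0,0,0,0,1,0,0.2,0,0,0,0,0,0,0.2]'

```text
t: 6.1
tool_pos: [0.6445, 0.1231, 0.1462]
tool_rot: [-0.203, 2.121, -2.124]
contact_force: [0.1, -0.6, -1.1]
opening: 0.0314
```

```bash
python3 - <<'E'
from h import *
st();plan([.6477,.130,.055])
E
```

```text
t 6.1 tcp [0.6445 0.1231 0.1462] x [-0.98 -0.19  0.  ] z [ 0.189 -0.982  0.001] ydev [-0.001 -0.002] F [ 0.1 -0.6 -1.1] open 0.0314 q [ 0.08  0.19  1.61 -0.    1.34  1.46]
turn(tool) [-0.001 -0.     0.001] shift now-axes cm [-0.46  9.12 -0.63] shift final-axes cm [-0.4  9.1 -0.6]
```

servo_tool --commands '[0,0,0,-0.45,2,-0.6,0.2,0,0,0,0,2,0,0.2,0,0,0,0,2,0,0.2,0,0,0,0,0,0,0.2]'

```text
t: 6.5
tool_pos: [0.6474, 0.1244, 0.0897]
tool_rot: [-0.192, 2.121, -2.126]
contact_force: [-0.2, -0.3, -0.4]
opening: 0.0315
```

```bash
python3 - <<'E'
from h import *
st();plan([.6477,.130,.055])
E
```

```text
t 6.5 tcp [0.6474 0.1244 0.0897] x [-0.98 -0.18 -0.  ] z [ 0.182 -0.983  0.003] ydev [ 0.004 -0.002] F [-0.2 -0.3 -0.4] open 0.0315 q [ 0.08  0.25  1.64 -0.    1.25  1.47]
turn(tool) [-0.003  0.    -0.003] shift now-axes cm [-0.12  3.47 -0.55] shift final-axes cm [-0.1  3.5 -0.5]
```

servo_tool --commands '[0,0,0,-0.1,0,-0.6,0.2,0,0,0,0,1.2,-0.1,0.2,0,0,0,0,1.2,-0.1,0.2,0,0,0,0,1.0,-0.1,0.2]'

```text
t: 6.9
tool_pos: [0.6502, 0.1324, 0.0618]
tool_rot: [-0.176, 2.117, -2.122]
contact_force: [-0.1, -0.4, -0.4]
opening: 0.0315
```

```bash
python3 - <<'E'
from h import *
st();plan([.6477,.130,.055])
E
```

```text
t 6.9 tcp [0.6502 0.1324 0.0618] x [-0.98 -0.18 -0.01] z [ 0.18  -0.984  0.004] ydev [ 0.015 -0.001] F [-0.1 -0.4 -0.4] open 0.0315 q [ 0.09  0.28  1.65 -0.    1.19  1.48]
turn(tool) [-0.004  0.    -0.015] shift now-axes cm [0.3  0.68 0.19] shift final-axes cm [0.3 0.7 0.2]
```

Close enough, so I release with a small correction and then go up.

servo_tool --commands '[0,0,-0.01,0.3,0.5,0.3,0.2,0,0,0,0,0,0,0.5,0,0,0,0,0,0,0.5,0,0,0,0,0,0,0.5,0,0,0,0,-2,0,0.5,0,0,0,0,-4,0,0.5,0,0,0,0,-4,0,0.5,0,0,0,4,-4,0,0.5,0,0,0,3,0,0,1]'

```text
t: 7.8
tool_pos: [0.5835, 0.1173, 0.1936]
tool_rot: [-0.194, 2.123, -2.13]
contact_force: [-0.1, 0.5, 0.5]
opening: 0.0559
```

```bash
python3 - <<'E'
from h import *
st(); d=shot("wrist","w5"); findnuts(d); print(tubfit(d,(.631,.1255))); findnuts(shot("top","t2"))
P=cloud(d);H,S,V=cv2.split(cv2.cvtColor(d["frame"],cv2.COLOR_RGB2HSV))
m=(H<25)&(S>60)&(V>50)&(np.hypot(P[...,0]-.632,P[...,1]-.127)<.055)
for c,a,mm in cents(m,50): print(c,a,plane(d,c,.05)[0].round(3), np.median(P[mm],0).round(3))
E
```

```text
t 7.8 tcp [0.5835 0.1173 0.1936] x [-0.98 -0.18  0.  ] z [ 0.18  -0.984  0.003] ydev [-0.    -0.004] F [-0.1  0.5  0.5] open 0.0559 q [ 0.07  0.01  1.72 -0.    1.41  1.47]
nut px [623. 303.] 768 pos [ 0.508  -0.2922  0.021 ] cloudmid [ 0.51   -0.2861  0.0241]
nut px [541. 340.] 527 pos [ 0.437  -0.2072  0.021 ] cloudmid [ 0.4399 -0.2017  0.0241]
(2192, array([0.6323, 0.1272, 0.0494]), np.float64(0.0784))
nut px [370. 189.] 49 pos [ 0.5077 -0.2965  0.021 ] cloudmid [ 0.5054 -0.2943  0.0353]
nut px [343. 210.] 47 pos [ 0.4336 -0.2085  0.021 ] cloudmid [ 0.4317 -0.2077  0.0359]
[318.14164004 129.10223642] 939 [0.646 0.127 0.05 ] [0.647 0.127 0.064]
```

View pics/w5.png

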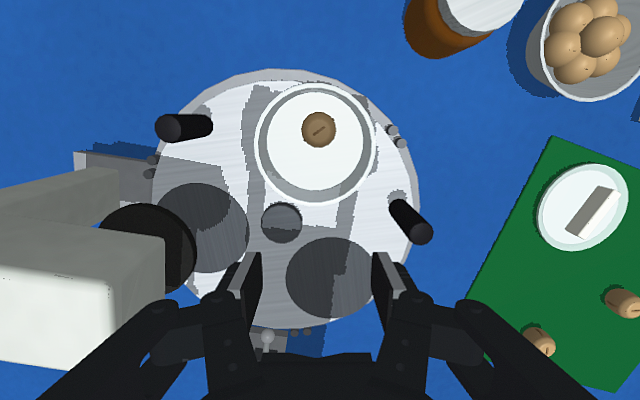

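servo_tool --commands '[0,0,0,2.6,0,3.6,1,0,0,0,2.6,0,3.6,1,0,0,0,2.6,0,3.6,1,0,0,0,2.6,0,3.6,1,0,0,0,2.6,0,3.6,1,0,0,0,2.6,1,3.6,1,0,0,0,2.5,2,3.6,1,0,0,0,2,3,3,1,0,0,0,0,3,0,1,0,0,0,0,0,0,1]'

```text
t: 8.9
tool_pos: [0.4329, -0.2105, 0.1001]
tool_rot: [-0.195, 2.116, -2.134]
contact_force: [0.2, 0.1, -0.9]
opening: 0.0854
```

```bash
python3 - <<'E'
from h import *
st(); d=shot("wrist","w6"); findnuts(d); plan([.4345,-.206,.05])
E
```

```text
t 8.9 tcp [ 0.4329 -0.2105  0.1001] x [-0.98 -0.18  0.  ] z [ 0.183 -0.983  0.008] ydev [ 0.001 -0.008] F [ 0.2  0.1 -0.9] open 0.0854 q [-0.6  -0.18  2.06 -0.01  1.25  0.79]
nut px [447. 140.] 1590 pos [ 0.5084 -0.2938  0.021 ] cloudmid [ 0.5082 -0.2906  0.028 ]
nut px [310. 216.] 1428 pos [ 0.4332 -0.206   0.021 ] cloudmid [ 0.4361 -0.2055  0.0296]
turn(tool) [-0.011  0.    -0.002] shift now-axes cm [-0.09  5.25 -0.57] shift final-axes cm [-0.1  5.3 -0.5]
```

servo_tool --commands '[-0.011,0,-0.002,-0.1,0,-0.5,1,0,0,0,0,2,0,1,0,0,0,0,2,0,1,0,0,0,0,1.5,0,1,0,0,0,0,1,0,1,0,0,0,0,0,0,1]'

```text
t: 9.55
tool_pos: [0.4452, -0.206, 0.0475]
tool_rot: [-0.188, 2.103, -2.123]
contact_force: [-1.0, 0.7, -0.7]
opening: 0.0857
```

```bash
python3 - <<'E'
from h import *
st(); plan([.4335,-.206,.005])
E
```

```text
t 9.55 tcp [ 0.4452 -0.206   0.0475] x [-0.98 -0.19 -0.01] z [ 0.192 -0.981  0.011] ydev [ 0.016 -0.008] F [-1.   0.7 -0.7] open 0.0857 q [-0.59 -0.09  2.08  0.    1.13  0.79]
turn(tool) [-0.011  0.    -0.015] shift now-axes cm [ 1.21  4.23 -0.27] shift final-axes cm [ 1.1  4.2 -0.2]
```

servo_tool --commands '[-0.011,0,-0.015,1.2,0.5,-0.25,1,0,0,0,0,0.8,0,1,0,0,-0.005,0.1,1,0,1,0,0,-0.005,0.1,1,0,1]'

```text
t: 9.95
tool_pos: [0.4336, -0.2078, 0.0172]
tool_rot: [-0.213, 2.116, -2.128]
contact_force: [-0.3, 0.4, -0.3]
opening: 0.0852
```

```bash
python3 - <<'E'
from h import *
st(); plan([.4335,-.206,.005])
E
```

```text
t 9.95 tcp [ 0.4336 -0.2078  0.0172] x [-0.98 -0.19  0.01] z [ 0.193 -0.981  0.005] ydev [-0.005 -0.006] F [-0.3  0.4 -0.3] open 0.0852 q [-0.6  -0.05  2.1  -0.01  1.09  0.78]
turn(tool) [-0.005 -0.     0.006] shift now-axes cm [-0.04  1.22 -0.18] shift final-axes cm [-0.   1.2 -0.2]
```

servo_tool --commands '[-0.005,0,0.004,0,1.1,-0.15,1,0,0,0,0,0.2,0,0.2,0,0,0,0,0,0,0.2,0,0,0,0,0,0,0.2,0,0,0,0,0,0,0.2,0,0,0,0,0,0,0.2,0,0,0,0,0,0,0.2,0,0,0,0,-3,0,0.2,0,0,0,0,-3,0,0.2]'

```text
t: 10.85
tool_pos: [0.4313, -0.2057, 0.0611]
tool_rot: [-0.216, 2.128, -2.119]
contact_force: [-0.4, -0.7, 1.1]
opening: 0.0311
```

```bash
python3 - <<'E'
from h import *
st(); d=shot("wrist","w7"); findnuts(d)
E
```

```text
t 10.85 tcp [ 0.4313 -0.2057  0.0611] x [-0.98 -0.19  0.01] z [ 0.193 -0.981 -0.005] ydev [-0.009  0.003] F [-0.4 -0.7  1.1] open 0.0311 q [-0.6  -0.12  2.09 -0.    1.19  0.78]
nut px [481. 144.] 1996 pos [ 0.5086 -0.2912  0.021 ] cloudmid [ 0.5083 -0.2904  0.0261]
nut px [500. 149.] 132 pos [ 0.5082 -0.3035  0.021 ] cloudmid [ 0.5082 -0.2939  0.0372]
```

View pics/w7.png

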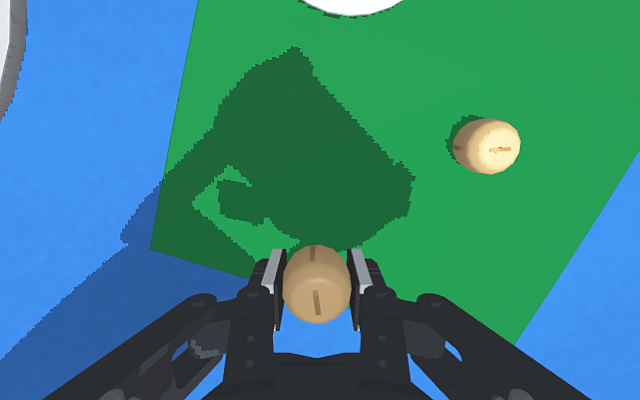

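```bash
python3 - <<'E'
from h import *
plan([.622,.109,.14],-29)
E
```

```text
turn(tool) [ 0.001 -0.87   0.003] shift now-axes cm [-24.53  -7.45 -27.42] shift final-axes cm [-36.8  -7.4   1.1]
```

servo_tool --commands '[0,0,0,0,-5,0,0.2,0,0,0,0,-5,0,0.2,0,0,0,-3,0,-3.4,0.2,0,0,0,-3,0,-3.4,0.2,0,0,0,-3,0,-3.4,0.2,0,0,0,-3,0,-3.4,0.2,0,0,0,-3,0,-3.4,0.2,0,0,0,-3,0,-3.4,0.2,0,0,0,-3,0,-3.4,0.2,0,0,0,-2,0,-2,0.2,0,-0.14,0,0,0,0,0.2,0,-0.14,0,0,0,0,0.2,0,-0.14,0,0,0,0,0.2,0,-0.14,0,0,0,0,0.2,0,-0.14,0,0,0,0,0.2,0,-0.14,0,0,0,0,0.2,0,0,0,0,0,0,0.2]'

```text
t: 12.6
tool_pos: [0.6172, 0.1032, 0.1607]
tool_rot: [-0.928, 1.568, -1.574]
contact_force: [0.5, -0.1, 0.0]
opening: 0.0311
```

```bash
python3 - <<'E'
from h import *
st(); plan([.622,.109,.06])
E
```

```text
t 12.6 tcp [0.6172 0.1032 0.1607] x [-0.48 -0.88  0.  ] z [ 0.875 -0.484  0.002] ydev [ 0.    -0.004] F [ 0.5 -0.1  0. ] open 0.0311 q [ 0.05  0.11  1.68 -0.    1.36  0.55]
turn(tool) [-0.002 -0.     0.003] shift now-axes cm [-0.77 10.06  0.12] shift final-axes cm [-0.7 10.1  0.1]
```

servo_tool --commands '[0,0,0,-0.75,2,0.1,0.2,0,0,0,0,2,0,0.2,0,0,0,0,2,0,0.2,0,0,0,0,0,0,0.2]'

```text
t: 13.0
tool_pos: [0.6222, 0.1093, 0.0988]
tool_rot: [-0.919, 1.576, -1.583]
contact_force: [-0.3, 0.4, 0.6]
opening: 0.0308
```

```bash
python3 - <<'E'
from h import *
st(); plan([.622,.109,.06])
E
```

```text
t 13.0 tcp [0.6222 0.1093 0.0988] x [-0.49 -0.87  0.  ] z [ 0.869 -0.495  0.003] ydev [ 0.002 -0.004] F [-0.3  0.4  0.6] open 0.0308 q [ 0.06  0.18  1.7  -0.    1.26  0.58]
turn(tool) [-0.003 -0.     0.002] shift now-axes cm [ 0.03  3.88 -0.01] shift final-axes cm [0.  3.9 0. ]
```

servo_tool --commands '[0,0,0,0,1.3,0,0.2,0,0,0,0,1.3,-0.1,0.2,0,0,0,0,1.2,-0.1,0.2,0,0,0,0,0,0,0.5,0,0,0,0,0,0,0.5,0,0,0,0,0,0,0.5,0,0,0,0,-2,0,0.5,0,0,0,0,-4,0,0.5,0,0,0,0,-4,0,0.5,0,0,0,2,-4,-3,0.5,0,0,0,2,0,-4,1,0,0,0,0,0,0,1]'

```text
t: 14.2
tool_pos: [0.5415, 0.1109, 0.2026]
tool_rot: [-0.912, 1.578, -1.587]
contact_force: [2.1, -0.4, -1.2]
opening: 0.0701
```

```bash
cat >> h.py <<'E'
def tubnuts(d):
    P=cloud(d);H,S,V=cv2.split(cv2.cvtColor(d["frame"],cv2.COLOR_RGB2HSV))
    m=(H<25)&(S>60)&(V>40)&(np.hypot(P[...,0]-.632,P[...,1]-.127)<.055)
    for c,a,mm in cents(m,50): print("in tub",c.round(0),a,plane(d,c,.05)[0].round(3), np.median(P[mm],0).round(3))
E
python3 - <<'E'
from h import *
st(); d=shot("wrist","w8"); findnuts(d); print(tubfit(d,(.631,.1255))); findnuts(shot("top"))
tubnuts(d)
E
```

```text
t 14.2 tcp [0.5415 0.1109 0.2026] x [-0.5  -0.87  0.  ] z [ 0.866 -0.5    0.006] ydev [ 0.005 -0.003] F [ 2.1 -0.4 -1.2] open 0.0701 q [ 0.07 -0.1   1.81 -0.    1.43  0.59]
(2146, array([0.6315, 0.1278, 0.0493]), np.float64(0.0783))
nut px [370. 189.] 49 pos [ 0.5079 -0.2965  0.021 ] cloudmid [ 0.5055 -0.2944  0.0365]
in tub [401. 126.] 956 [0.646 0.126 0.05 ] [0.643 0.128 0.064]
in tub [381. 162.] 1001 [0.614 0.105 0.05 ] [0.612 0.109 0.064]
```

View pics/w8.png

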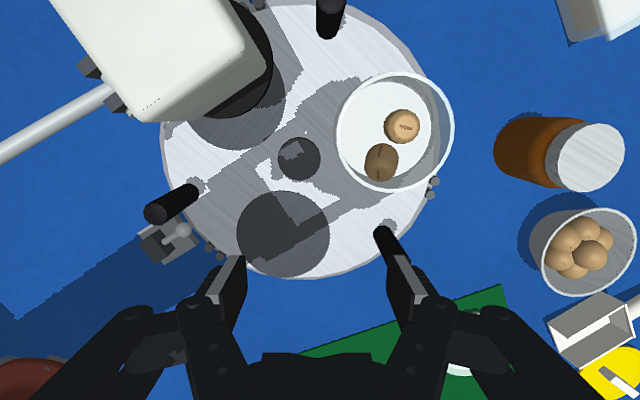

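servo_tool --commands '[0,0,0,4.1,0,1.9,1,0,0,0,4.1,0,1.9,1,0,0,0,4.1,0,1.9,1,0,0,0,4.1,0,1.9,1,0,0,0,4.1,0,1.9,1,0,0,0,4.1,0,1.9,1,0,0,0,4.1,0,1.9,1,0,0,0,4.1,0,1.9,1,0,0.14,0,0,0,0,1,0,0.14,0,0,0,0,1,0,0.14,0,0,0,0,1,0,0.14,0,0,0,0,1,0,0.14,0,0,0,0,1,0,0.14,0,0,0,0,1,0,0.14,0,0,0,0,1,0,0.14,0,0,0,0,1]'

```text
t: 15.9
tool_pos: [0.5321, -0.2789, 0.2119]
tool_rot: [-0.165, -2.162, 2.181]
contact_force: [-0.1, -0.2, 0.3]
opening: 0.0855
```

```bash
python3 - <<'E'
from h import *
st(); plan([.508,-.294,.1],-163)
E
```

```text
t 15.9 tcp [ 0.5321 -0.2789  0.2119] x [-0.99  0.12 -0.03] z [-0.123 -0.992  0.007] ydev [ 0.029 -0.01 ] F [-0.1 -0.2  0.3] open 0.0855 q [-0.61 -0.01  1.71  0.01  1.41  1.08]
turn(tool) [ 0.011  1.151 -0.03 ] shift now-axes cm [ 2.54 11.13  1.72] shift final-axes cm [-0.7 11.2  2.7]
```

servo_tool --commands '[0.01,0,-0.03,2.5,2,1.5,1,0,0.14,0,0,1,0,1,0,0.14,0,0,1,0,1,0,0.14,0,0,1,0,1,0,0.14,0,0,1,0,1,0,0.14,0,0,1,0,1,0,0.14,0,0,1,0,1,0,0.14,0,0,1,0,1,0,0.14,0,0,1,0,1,0,0,0,0,0,0,1]'

```text
t: 16.9
tool_pos: [0.5164, -0.3048, 0.1091]
tool_rot: [-1.083, -1.399, 1.428]
contact_force: [-0.2, 0.5, -0.1]
opening: 0.0855
```

```bash
python3 - <<'E'
from h import *
st(); d=shot("wrist","w9"); findnuts(d);findnuts(shot("top")); plan([.508,-.294,.06],-163)
E
```

```text
t 16.9 tcp [ 0.5164 -0.3048  0.1091] x [-0.27  0.96 -0.02] z [-0.962 -0.272  0.003] ydev [ 0.003 -0.023] F [-0.2  0.5 -0.1] open 0.0855 q [-0.65  0.09  1.79 -0.02  1.25  2.22]
nut px [324. 230.] 1290 pos [ 0.5079 -0.2932  0.021 ] cloudmid [ 0.5092 -0.2963  0.0292]
turn(tool) [-0.002 -0.018 -0.025] shift now-axes cm [1.45 5.06 0.56] shift final-axes cm [1.3 5.1 0.5]
```

View pics/w9.png

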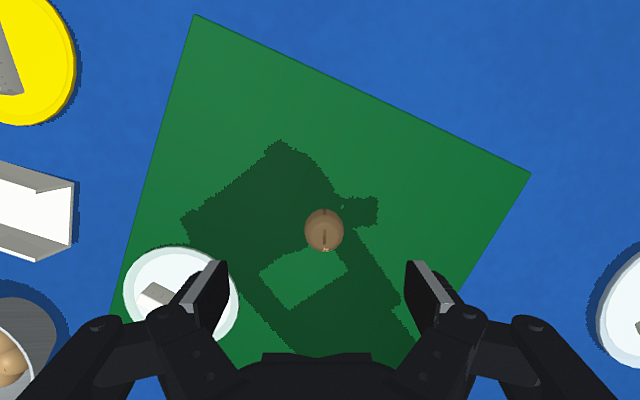

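servo_tool --commands '[0,-0.02,-0.025,1.35,0.5,0.5,1,0,0,0,0,1.5,0,1,0,0,0,0,2,0,1,0,0,0,0,1.5,0,1,0,0,0,0,0,0,1]'

```text
t: 17.5
tool_pos: [0.5094, -0.2938, 0.0542]
tool_rot: [-1.05, -1.432, 1.432]
contact_force: [-0.2, 0.0, 0.7]
opening: 0.0854
```

```bash
python3 - <<'E'
from h import *
st(); plan([.508,-.2935,.005])
E
```

```text
t 17.5 tcp [ 0.5094 -0.2938  0.0542] x [-0.3   0.95 -0.  ] z [-0.953 -0.302 -0.001] ydev [ 0.002 -0.001] F [-0.2  0.   0.7] open 0.0854 q [-0.65  0.14  1.83  0.    1.17  2.18]
turn(tool) [ 0.001 -0.    -0.001] shift now-axes cm [0.07 4.92 0.13] shift final-axes cm [0.1 4.9 0.1]
```

servo_tool --commands '[0,0,0,0.1,1.5,0.1,1,0,0,0,0,1.5,0.05,1,0,0,0,0,1,0.05,1]'

```text
t: 17.8
tool_pos: [0.5084, -0.2944, 0.0133]
tool_rot: [-1.054, -1.434, 1.433]
contact_force: [-0.3, -0.8, -0.5]
opening: 0.0852
```

```bash
python3 - <<'E'
from h import *
st(); plan([.508,-.2935,.005])
E
```

```text
t 17.8 tcp [ 0.5084 -0.2944  0.0133] x [-0.3   0.95 -0.  ] z [-0.953 -0.303 -0.004] ydev [ 0.005 -0.003] F [-0.3 -0.8 -0.5] open 0.0852 q [-0.65  0.19  1.85  0.    1.09  2.18]
turn(tool) [ 0.004 -0.    -0.005] shift now-axes cm [0.1  0.83 0.01] shift final-axes cm [0.1 0.8 0. ]
```

servo_tool --commands '[0.004,0,-0.005,0.1,0.8,0,1,0,0,0,0,0,0,0.2,0,0,0,0,0,0,0.2,0,0,0,0,0,0,0.2,0,0,0,0,0,0,0.2,0,0,0,0,0,0,0.2,0,0,0,0,0,0,0.2,0,0,0,0,-3,0,0.2,0,0,0,0,-5,0,0.2,0,0,0,0,-5,0,0.2,0,0,0,0,-5,0,0.2]'

```text
t: 18.9
tool_pos: [0.5029, -0.2899, 0.1789]
tool_rot: [-1.024, -1.426, 1.427]
contact_force: [0.9, -1.0, 0.2]
opening: 0.0312
```

```bash
python3 - <<'E'
from h import *
st(); d=shot("wrist","w10"); plan([.626,.147,.18],-163)
E
```

```text
t 18.9 tcp [ 0.5029 -0.2899  0.1789] x [-0.3   0.95  0.02] z [-0.953 -0.303  0.014] ydev [-0.019  0.013] F [ 0.9 -1.   0.2] open 0.0312 q [-0.65  0.    1.76 -0.    1.41  2.18]
turn(tool) [-0.004  0.011  0.004] shift now-axes cm [ 38.34   1.09 -24.65] shift final-axes cm [ 38.6   1.  -24.2]
```

View pics/w10.png

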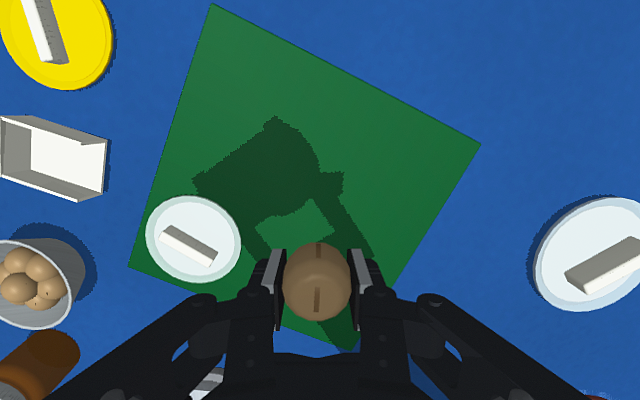

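servo_tool --commands '[0,0,0,4.1,-0.3,-2.6,0.2,0,0,0,4.1,-0.3,-2.6,0.2,0,0,0,4.1,-0.3,-2.6,0.2,0,0,0,4.1,0,-2.6,0.2,0,0,0,4.1,0,-2.6,0.2,0,0,0,4.1,0,-2.6,0.2,0,0,0,4.1,0,-2.6,0.2,0,0,0,4.1,0,-2.6,0.2,0,0,0,3,0,-2,0.2,0,0,0,0,0,0,0.2]'

```text
t: 19.95
tool_pos: [0.6234, 0.127, 0.2057]
tool_rot: [-1.064, -1.431, 1.43]
contact_force: [0.4, 0.6, -0.4]
opening: 0.0308
```

```bash
python3 - <<'E'
from h import *
st(); d=shot("wrist","w11"); plan([.626,.147,.10],-163)
E
```

```text
t 19.95 tcp [0.6234 0.127  0.2057] x [-0.3   0.95 -0.01] z [-0.955 -0.297 -0.008] ydev [ 0.011 -0.007] F [ 0.4  0.6 -0.4] open 0.0308 q [ 0.09  0.09  1.62 -0.01  1.42  2.93]
turn(tool) [ 0.007  0.004 -0.01 ] shift now-axes cm [ 2.09 10.54 -0.85] shift final-axes cm [ 2.  10.6 -0.9]
```

View pics/w11.png

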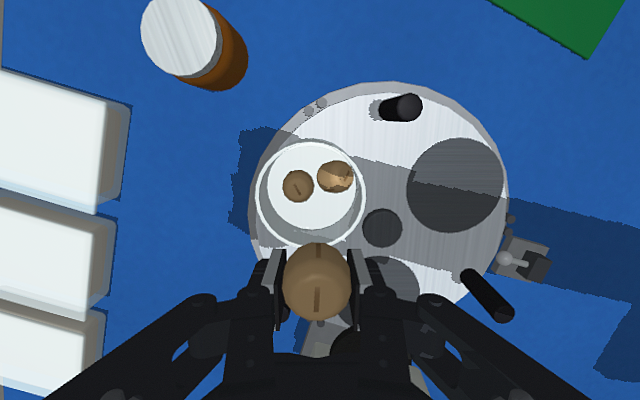

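servo_tool --commands '[0.007,0,-0.01,2,2.5,-0.85,0.2,0,0,0,0,3,0,0.2,0,0,0,0,3,0,0.2,0,0,0,0,1,0,0.2,0,0,0,0,0,0,0.2]'

```text
t: 20.5
tool_pos: [0.6264, 0.1422, 0.1092]
tool_rot: [-1.059, -1.425, 1.425]
contact_force: [0.1, -0.2, -0.6]
opening: 0.0314
```

```bash
python3 - <<'E'
from h import *
st(); plan([.626,.147,.06],-163)
E
```

```text
t 20.5 tcp [0.6264 0.1422 0.1092] x [-0.29  0.96 -0.  ] z [-0.956 -0.292 -0.002] ydev [ 0.003 -0.003] F [ 0.1 -0.2 -0.6] open 0.0314 q [ 0.11  0.19  1.67 -0.    1.27  2.96]
turn(tool) [ 0.002 -0.    -0.004] shift now-axes cm [ 0.48  4.92 -0.09] shift final-axes cm [ 0.5  4.9 -0.1]
```

servo_tool --commands '[0,0,-0.004,0.5,1.3,-0.1,0.2,0,0,0,0.1,1.3,0,0.2,0,0,0,0.1,1.3,0,0.2,0,0,0,0,1,0,0.2,0,0,0,0,0,0,0.5,0,0,0,0,0,0,0.5,0,0,0,0,0,0,0.5,0,0,0,0,0,0,0.5,0,0,0,0,-2,0,0.5,0,0,0,0,-4,0,0.5,0,0,0,0,-4,0,0.5,0,0,0,0,-4,0,0.5,0,0,0,0,0,0,0.5]'

```text
t: 21.8
tool_pos: [0.6273, 0.1484, 0.2071]
tool_rot: [-1.062, -1.431, 1.418]
contact_force: [0.3, -0.3, 1.9]
opening: 0.043
```

```bash
python3 - <<'E'
from h import *
st(); d=shot("wrist","w12"); tubnuts(d); print(tubfit(d,(.631,.1255)))
E
```

```text
t 21.8 tcp [0.6273 0.1484 0.2071] x [-0.29  0.96 -0.  ] z [-0.957 -0.29  -0.01 ] ydev [0.01  0.002] F [ 0.3 -0.3  1.9] open 0.043 q [0.12 0.11 1.6  0.   1.43 2.96]
in tub [345. 155.] 987 [0.613 0.106 0.05 ] [0.615 0.104 0.064]
in tub [314. 182.] 1678 [0.635 0.141 0.05 ] [0.636 0.139 0.064]
(1788, array([0.632 , 0.1269, 0.0493]), np.float64(0.0785))
```

View pics/w12.png

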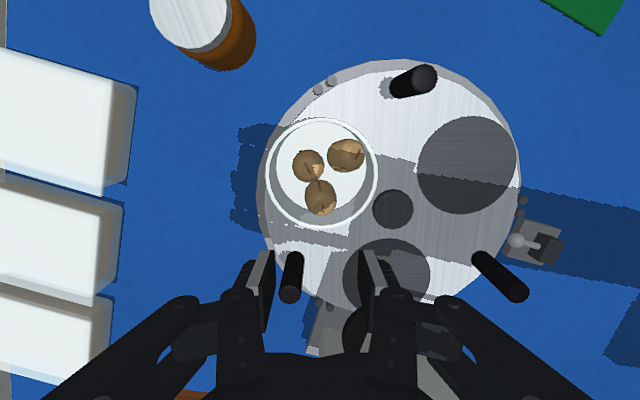

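servo_tool --commands '[0,-0.14,0,0,0,0,0.5,0,-0.14,0,0,0,0,0.5,0,-0.14,0,0,0,0,0.5,0,-0.14,0,0,0,0,0.5,0,-0.14,0,0,0,0,0.5,0,-0.14,0,0,0,0,0.5,0,-0.14,0,0,0,0,0.5,0,0,0,-1,0,4.1,0.8,0,0,0,-1,0,4.1,0.8,0,0,0,-1,0,4.1,0.8,0,0,0,-1,0,4.1,0.8,0,0,0,-1,0,4.1,0.8,0,0,0,-1,0,4.1,0.8,0,0,0,-1,0,4.1,0.8,0,0,0,0,0,0,0.8]'

```text
t: 23.35
tool_pos: [0.6141, -0.1551, 0.1837]
tool_rot: [-0.243, -2.085, 2.08]
contact_force: [-0.3, 1.1, -0.6]
opening: 0.0683
```

```bash
cat >> h.py <<'E'
def lidfit(d,c0=(.614,-.191),zt=.0,name=None):
    """zt: height added relative to lid resting on mat"""
    P=cloud(d);H,S,V=cv2.split(cv2.cvtColor(d["frame"],cv2.COLOR_RGB2HSV))
    near=(np.hypot(P[...,0]-c0[0],P[...,1]-c0[1])<.075)&(S<90)&(V>60)
    m=near&(abs(P[...,2]-.014-zt)<.006)
    cn=max(cv2.findContours(cv2.morphologyEx(m.astype(np.uint8),3,np.ones((7,7))),0,2)[0],key=cv2.contourArea)
    print("lid disc",m.sum(),circ(plane(d,cn,.013+zt),[*c0,.053]).round(4))
    top=near&(abs(P[...,2]-.036-zt)<.004); 
    c=max(cents(top,30),key=lambda a:a[1]); cn=max(cv2.findContours(c[2].astype(np.uint8),0,2)[0],key=cv2.contourArea)
    r=cv2.minAreaRect((plane(d,cn,.036+zt)[:,:2]*1000).astype(np.float32)); print("rib",c[0].round(0),c[1],np.round(r[0],1),np.round(r[1],1),round(r[2],2))
E
python3 - <<'E'
from h import *
st(); d=shot("wrist","w13"); lidfit(d); findnuts(shot("top")); plan([.614,-.19,.1],-106.6)
E
```

```text
t 23.35 tcp [ 0.6141 -0.1551  0.1837] x [-0.97  0.25  0.02] z [-0.246 -0.969 -0.   ] ydev [-0.016  0.004] F [-0.3  1.1 -0.6] open 0.0683 q [-0.36  0.12  1.63 -0.    1.42  1.46]
lid disc 6864 [ 0.6137 -0.19    0.0525]
rib [351. 182.] 728 [ 614.5 -189.9] [12.3 59.9] 73.16
turn(tool) [0.002 0.044 0.017] shift now-axes cm [-1.06  8.33  3.78] shift final-axes cm [-1.1  8.4  3.7]
```

View pics/w13.png

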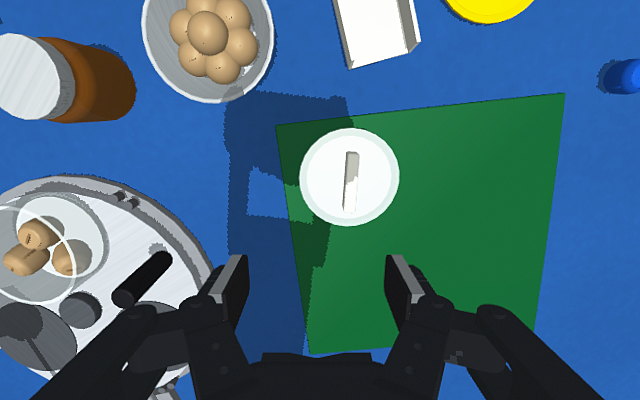

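The mat holds only the lid at (349,177), with its rib vertical in the view. The tub at lower left shows the three nuts. I go down onto the rib.

servo_tool --commands '[0,0.045,0.017,-1.05,1,3.7,0.6,0,0,0,0,3,0,0.6,0,0,0,0,3,0,0.6,0,0,0,0,2,0,0.6,0,0,0,0,0,0,0.6]'

```text
t: 23.95
tool_pos: [0.6166, -0.1832, 0.0895]
tool_rot: [-0.297, -2.074, 2.065]
contact_force: [0.1, 0.4, -0.3]
opening: 0.0511
```

```bash
python3 - <<'E'
from h import *
st(); d=shot("wrist","w14"); lidfit(d); plan([.614,-.19,.017],-106.8)
E
```

```text
t 23.95 tcp [ 0.6166 -0.1832  0.0895] x [-0.96  0.28 -0.  ] z [-0.281 -0.96  -0.005] ydev [0.002 0.004] F [ 0.1  0.4 -0.3] open 0.0511 q [-0.41  0.22  1.68  0.    1.25  1.45]
lid disc 12417 [ 0.6136 -0.1899  0.0527]
rib [328. 226.] 1370 [ 614.6 -190.2] [11.9 59.8] 73.09
turn(tool) [ 0.004  0.009 -0.003] shift now-axes cm [0.16 7.41 0.76] shift final-axes cm [0.1 7.4 0.7]
```

servo_tool --commands '[0.004,0.009,-0.003,0.15,1,0.75,0.6,0,0,0,0.05,1.5,0,0.6,0,0,0,0.05,1.5,0,0.6,0,0,0,0,1,0,0.6,0,0,0,0,0,0,0.6]'

```text
t: 24.5
tool_pos: [0.6154, -0.1894, 0.0413]
tool_rot: [-0.309, -2.066, 2.069]
contact_force: [-0.6, 0.4, -0.0]
opening: 0.0511
```

```bash
python3 - <<'E'
from h import *
st(); plan([.614,-.19,.018],-106.9)
E
```

```text
t 24.5 tcp [ 0.6154 -0.1894  0.0413] x [-0.96  0.29 -0.01] z [-0.287 -0.958  0.   ] ydev [ 0.006 -0.002] F [-0.6  0.4 -0. ] open 0.0511 q [-0.41  0.27  1.7   0.    1.16  1.45]
turn(tool) [-0.     0.004 -0.006] shift now-axes cm [0.13 2.33 0.1 ] shift final-axes cm [0.1 2.3 0.1]
```

servo_tool --commands '[0,0.004,-0.006,0.15,1,0.1,0.6,0,0,0,0.05,0.9,0,0.6,0,0,0,0,0.3,0,0.6]'

```text
t: 24.8
tool_pos: [0.6138, -0.1902, 0.0184]
tool_rot: [-0.308, -2.062, 2.064]
contact_force: [-0.1, 0.1, -0.6]
opening: 0.0517
```

```bash
python3 - <<'E'
from h import *
st(); plan([.614,-.19,.018],-106.9)
E
```

```text
t 24.8 tcp [ 0.6138 -0.1902  0.0184] x [-0.96  0.29 -0.  ] z [-0.292 -0.957  0.001] ydev [ 0.001 -0.001] F [-0.1  0.1 -0.6] open 0.0517 q [-0.42  0.3   1.71 -0.    1.13  1.45]
turn(tool) [-0.001 -0.001 -0.001] shift now-axes cm [-0.01  0.04 -0.03] shift final-axes cm [-0.  0. -0.]
```

servo_tool --commands '[0,0,0,0,0,0,0,0,0,0,0,0,0,0,0,0,0,0,0,0,0,0,0,0,0,0,0,0,0,0,0,0,0,0,0,0,0,0,0,0,0,0]' --grip_force 40

```text
t: 25.4
tool_pos: [0.6144, -0.1905, 0.0191]
tool_rot: [-0.31, -2.062, 2.064]
contact_force: [0.3, 0.9, -0.4]
opening: 0.0111
```

```bash
python3 - <<'E'
from h import *
st()
E
```

```text
t 25.4 tcp [ 0.6144 -0.1905  0.0191] x [-0.96  0.29 -0.  ] z [-0.292 -0.957  0.001] ydev [ 0.002 -0.001] F [ 0.3  0.9 -0.4] open 0.0111 q [-0.42  0.3   1.71 -0.    1.13  1.45]
```

servo_tool --commands '[0,0,0,0,-2,0,0,0,0,0,0,-4,0,0,0,0,0,0,-4,0,0,0,0,0,0,-4,0,0,0,0,0,0,-3,0,0,0,0,0,0.9,0,-3.8,0,0,0,0,0.9,0,-3.8,0,0,0,0,0.9,0,-3.8,0,0,0,0,0.9,0,-3.8,0,0,0,0,0.9,0,-3.8,0,0,0,0,0.9,0,-3.8,0,0,0,0,0.9,0,-3.8,0,0,0,0,0,0,0,0]'

```text
t: 26.7
tool_pos: [0.6319, 0.0914, 0.1971]
tool_rot: [-0.317, -2.062, 2.061]
contact_force: [-0.3, -0.9, -0.4]
opening: 0.0112
```

```bash
python3 - <<'E'
from h import *
st(); d=shot("wrist","w15"); plan([.632,.127,.14],-106.9)
P,Q,o=cur(); lidfit(d,(P[0],P[1]),P[2]-.019); print(tubfit(d,(.632,.127)))
E
```

```text
t 26.7 tcp [0.6319 0.0914 0.1971] x [-0.96  0.3  -0.  ] z [-0.296 -0.955 -0.001] ydev [0.005 0.   ] F [-0.3 -0.9 -0.4] open 0.0112 q [ 0.03  0.1   1.62 -0.    1.42  1.9 ]
turn(tool) [-0.    -0.007 -0.005] shift now-axes cm [ 1.14  5.7  -3.59] shift final-axes cm [ 1.1  5.7 -3.6]
lid disc 17110 [0.6375 0.0902 0.0478]
rib [316. 276.] 2821 [633.   91.5] [12.  61.6] 73.39
(608, array([0.6318, 0.1263, 0.0502]), np.float64(0.0785))
```

View pics/w15.png

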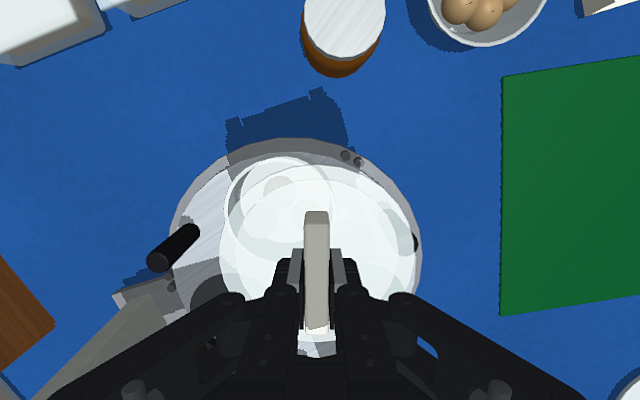

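servo_tool --commands '[0,-0.007,-0.005,1.15,1,-3.55,0,0,0,0,0,2,0,0,0,0,0,0,2,0,0,0,0,0,0,1,0,0,0,0,0,0,0,0,0]'

```text
t: 27.25
tool_pos: [0.6328, 0.123, 0.1364]
tool_rot: [-0.313, -2.06, 2.064]
contact_force: [-0.2, 0.7, -0.4]
opening: 0.0106
```

```bash
python3 - <<'E'
from h import *
st(); plan([.6315,.127,.105],-106.9)
E
```

```text
t 27.25 tcp [0.6328 0.123  0.1364] x [-0.96  0.29 -0.  ] z [-0.294 -0.956  0.002] ydev [ 0.002 -0.003] F [-0.2  0.7 -0.4] open 0.0106 q [ 0.08  0.17  1.65 -0.    1.32  1.95]
turn(tool) [-0.002 -0.004 -0.003] shift now-axes cm [ 0.25  3.14 -0.35] shift final-axes cm [ 0.2  3.1 -0.3]
```

servo_tool --commands '[-0.002,-0.004,-0.003,0.25,1,-0.35,0,0,0,0,0.05,1,0,0,0,0,0,0.05,0.8,0,0]'

```text
t: 27.55
tool_pos: [0.6326, 0.1259, 0.1099]
tool_rot: [-0.314, -2.065, 2.063]
contact_force: [0.1, 0.3, 0.2]
opening: 0.0111
```

```bash
python3 - <<'E'
from h import *
st(); plan([.6315,.127,.087],-106.9)
E
```

```text
t 27.55 tcp [0.6326 0.1259 0.1099] x [-0.96  0.29 -0.  ] z [-0.292 -0.956 -0.002] ydev [0.005 0.   ] F [0.1 0.3 0.2] open 0.0111 q [0.08 0.19 1.67 0.   1.27 1.95]
turn(tool) [ 0.002 -0.002 -0.005] shift now-axes cm [ 0.15  2.29 -0.07] shift final-axes cm [ 0.1  2.3 -0.1]
```

servo_tool --commands '[0.002,-0.002,-0.005,0.15,0.8,-0.1,0,0,0,0,0.03,0.4,0,0]'

```text
t: 27.75
tool_pos: [0.6308, 0.1272, 0.0964]
tool_rot: [-0.305, -2.062, 2.063]
contact_force: [-0.0, 0.5, -0.1]
opening: 0.0106
```

```bash
python3 - <<'E'
from h import *
st(); plan([.6315,.127,.087],-106.9)
E
```

```text
t 27.75 tcp [0.6308 0.1272 0.0964] x [-0.96  0.29  0.  ] z [-0.291 -0.957  0.001] ydev [-0.001 -0.   ] F [-0.   0.5 -0.1] open 0.0106 q [ 0.08  0.21  1.67 -0.    1.26  1.95]
turn(tool) [-0.001  0.     0.001] shift now-axes cm [-0.08  0.94 -0.  ] shift final-axes cm [-0.1  0.9  0. ]
```

servo_tool --commands '[0,0,0,-0.06,0.4,0,0,0,0,0,0,0.3,0,0]'

```text
t: 27.95
tool_pos: [0.6314, 0.1271, 0.0886]
tool_rot: [-0.304, -2.062, 2.063]
contact_force: [0.4, -0.4, -0.5]
opening: 0.011
```

```bash
python3 - <<'E'
from h import *
st(); plan([.6315,.127,.087],-106.9)
E
```

```text
t 27.95 tcp [0.6314 0.1271 0.0886] x [-0.96  0.29  0.  ] z [-0.29  -0.957  0.001] ydev [-0.001 -0.   ] F [ 0.4 -0.4 -0.5] open 0.011 q [ 0.08  0.22  1.68 -0.    1.25  1.95]
turn(tool) [-0.001  0.     0.001] shift now-axes cm [-0.02  0.16  0.01] shift final-axes cm [-0.   0.2  0. ]
```

Inserting with no contact force. I lower 1.5 mm more and release slowly.

servo_tool --commands '[0,0,0,0,0.15,0,0,0,0,0,0,0,0,0,0,0,0,0,0,0,0.1,0,0,0,0,0,0,0.2,0,0,0,0,0,0,0.3,0,0,0,0,0,0,0.4,0,0,0,0,0,0,0.4,0,0,0,0,0,0,0.4]'

```text
t: 28.75
tool_pos: [0.6327, 0.1273, 0.0888]
tool_rot: [-0.308, -2.064, 2.064]
contact_force: [0.1, 0.5, 0.2]
opening: 0.0343
```

servo_tool --commands '[0,0,0,0,-1,0,0.4,0,0,0,0,-2,0,0.4,0,0,0,0,-4,0,0.4,0,0,0,0,-4,0,0.4,0,0,0,0,0,0,0.4]'

```text
t: 29.25
tool_pos: [0.6317, 0.1272, 0.2036]
tool_rot: [-0.305, -2.062, 2.063]
contact_force: [-0.4, 0.6, -0.1]
opening: 0.0343
```

```bash
python3 - <<'E'
from h import *
st(); d=shot("wrist","w16"); s=shot("scene","s16",(330,180,540,350),3.5)
lidfit(d,(.632,.127),.068); 
P=cloud(d); 
for c0 in [(.614,.0,0)]: pass
m=(np.hypot(P[...,0]-.632,P[...,1]-.127)<.045)&(P[...,2]>.07)&(P[...,2]<.09); q=P[m]
A=np.c_[q[:,0]-.632,q[:,1]-.127,np.ones(len(q))]; print("lid top plane",len(q),np.linalg.lstsq(A,q[:,2],rcond=None)[0].round(4))
posts(d)
E
```

```text
t 29.25 tcp [0.6317 0.1272 0.2036] x [-0.96  0.29  0.  ] z [-0.29  -0.957  0.   ] ydev [-0.001 -0.   ] F [-0.4  0.6 -0.1] open 0.0343 q [ 0.08  0.12  1.59 -0.    1.43  1.95]
lid disc 9125 [0.6315 0.1277 0.0527]
rib [317. 207.] 955 [632.4 127.5] [11.3 60. ] 73.11
lid top plane 6394 [0.     0.0017 0.0828]
post [442. 229.] 475 582.8 29.0 11.6
post [198. 245.] 449 629.6 237.2 11.8
```

View pics/w16.png

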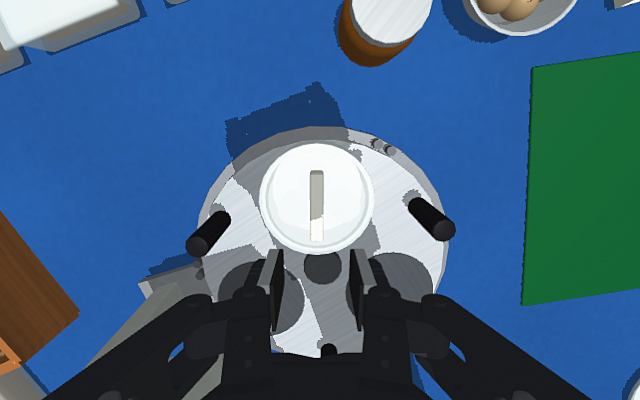

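View pics/s16.png

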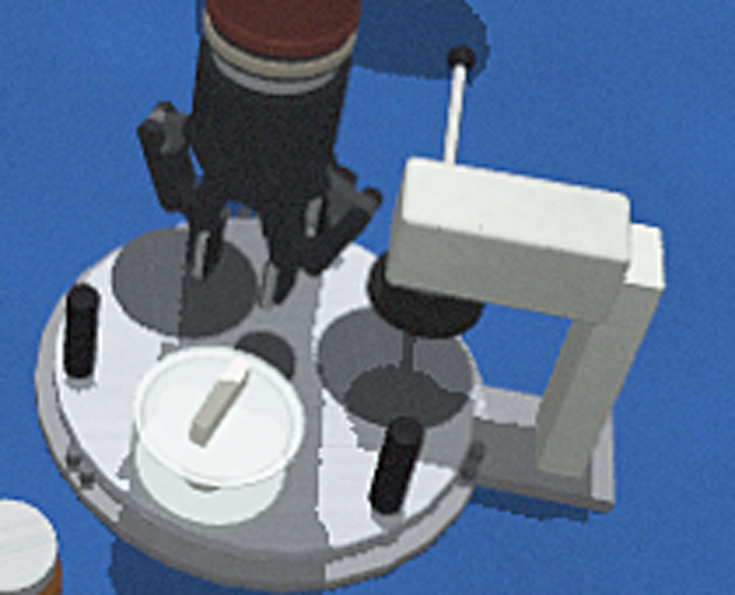

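The lid is seated: its top face is at 0.083 m and level, and it is centred on the tub within 1 mm. I now move to post a at (0.5825, 0.029).

servo_tool --commands '[0,0,0,0.6,0,3.6,0.6,0,0,0,0.6,0,3.6,0.6,0,0,0,0.6,0,3.3,0.6,0,0.14,0,0,0,0,0.6,0,0.14,0,0,0,0,0.6,0,0.14,0,0,0,0,0.6,0,0.14,0,0,0,0,0.6,0,0.14,0,0,0,0,0.6,0,0.14,0,0,0,0,0.6,0,0.13,0,0,0,0,0.6,0,0,0,0,0,0,0.6]'

```text
t: 30.45
tool_pos: [0.5678, 0.0285, 0.1777]
tool_rot: [-1.034, -1.373, 1.417]
contact_force: [0.5, 0.4, -1.2]
opening: 0.051
```

```bash
python3 - <<'E'
from h import *
st(); d=shot("wrist","w17"); posts(d); plan([.5825,.029,.13],-162.6)
P=cloud(d)
E
```

```text
t 30.45 tcp [0.5678 0.0285 0.1777] x [-0.26  0.96  0.01] z [-0.964 -0.264  0.042] ydev [-0.044  0.001] F [ 0.5  0.4 -1.2] open 0.051 q [-0.08 -0.01  1.77 -0.    1.43  2.8 ]
post [297. 210.] 594 581.4 26.5 10.9
post [425. 386.] 88 419.2 168.7 10.9
post [194. 396.] 139 630.2 229.3 10.2
turn(tool) [-0.042 -0.034  0.014] shift now-axes cm [-0.41  4.67 -1.64] shift final-axes cm [-0.4  4.7 -1.4]
```

View pics/w17.png

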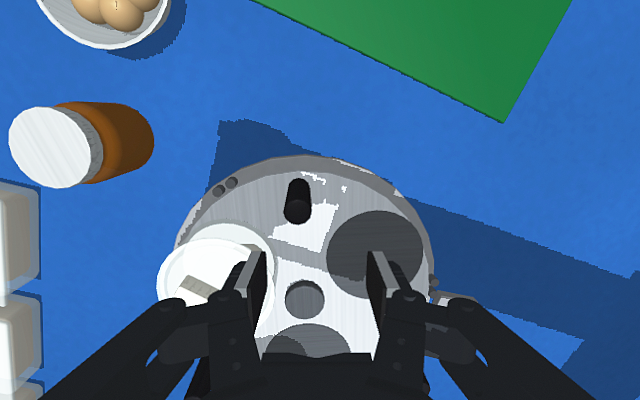

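servo_tool --commands '[-0.042,-0.03,0.014,-0.4,1,-1.5,0.6,0,0,0,0,2,0,0.6,0,0,0,0,1.5,0,0.6,0,0,0,0,0,0,0.6]'

```text
t: 30.9
tool_pos: [0.5818, 0.0288, 0.1278]
tool_rot: [-1.045, -1.433, 1.435]
contact_force: [0.7, 0.4, 0.9]
opening: 0.0511
```

```bash
python3 - <<'E'
from h import *
st(); d=shot("wrist"); posts(d); plan([.582,.0285,.073],-162.6)
E
```

```text
t 30.9 tcp [0.5818 0.0288 0.1278] x [-0.31  0.95  0.  ] z [-0.952 -0.306  0.002] ydev [-0.002 -0.   ] F [0.7 0.4 0.9] open 0.0511 q [-0.08  0.04  1.8  -0.    1.3   2.75]
post [320. 242.] 926 581.5 26.4 11.1
turn(tool) [-0.     0.007 -0.   ] shift now-axes cm [-0.01  5.59  0.04] shift final-axes cm [-0.   5.6  0. ]
```

servo_tool --commands '[0,0.007,0,-0.05,1.2,0,0.6,0,0,0,0,1.5,0.05,0.6,0,0,0,0,1.5,0.05,0.6,0,0,0,0,1,0,0.6,0,0,0,0,0,0,0.6]'

```text
t: 31.45
tool_pos: [0.5823, 0.0278, 0.074]
tool_rot: [-1.051, -1.431, 1.43]
contact_force: [-0.4, -0.1, 0.8]
opening: 0.0511
```

```bash
python3 - <<'E'
from h import *
st(); plan([.582,.0285,.073],-162.6)
E
```

```text
t 31.45 tcp [0.5823 0.0278 0.074 ] x [-0.3   0.95 -0.  ] z [-0.954 -0.3   -0.001] ydev [ 0.002 -0.001] F [-0.4 -0.1  0.8] open 0.0511 q [-0.08  0.1   1.84 -0.    1.2   2.76]
turn(tool) [ 0.001  0.    -0.001] shift now-axes cm [0.08 0.1  0.01] shift final-axes cm [0.1 0.1 0. ]
```

Now I close on the post, then turn along the arc.

servo_tool --commands '[0,0,0,0,0,0,0.2,0,0,0,0,0,0,0.2,0,0,0,0,0,0,0.2,0,0,0,0,0,0,0.2,0,-0.04,0,0.01,0,-0.5,0.2,0,-0.08,0,0.04,0,-1.0,0.2,0,-0.08,0,0.04,0,-1.0,0.2,0,-0.08,0,0.04,0,-1.0,0.2,0,-0.08,0,0.04,0,-1.0,0.2]' --grip_force 25

```text
t: 32.35
tool_pos: [0.6216, 0.0491, 0.0737]
tool_rot: [-0.81, -1.686, 1.685]
contact_force: [0.3, 1.2, -1.7]
opening: 0.0208
```

```bash
cat >> h.py <<'E'
C=np.array([.5453,.147])
def arc(goal):
    P,Q,o=cur(); v=P[:2]-C; a=np.degrees(np.arctan2(v[1],v[0])); M=Q.as_matrix(); zd=np.degrees(np.arctan2(M[1,2],M[0,2]))
    print("r",np.hypot(*v).round(4),"ang",a.round(1),"left rad",np.radians(goal-a).round(3),"yaw err",(zd-(a-90)).round(1)); st()
E
python3 - <<'E'
from h import *
arc(31.2)
E
```

```text
r 0.1241 ang -52.1 left rad 1.453 yaw err 0.7
t 32.35 tcp [0.6216 0.0491 0.0737] x [-0.62  0.78  0.  ] z [-0.781 -0.624  0.   ] ydev [-0.001  0.001] F [ 0.3  1.2 -1.7] open 0.0208 q [-0.04  0.19  1.74  0.    1.21  2.43]
```

servo_tool --commands '[0,-0.08,0,0.04,0,-1.0,0.2,0,-0.08,0,0.04,0,-1.0,0.2,0,-0.08,0,0.04,0,-1.0,0.2,0,-0.08,0,0.04,0,-1.0,0.2,0,-0.08,0,0.04,0,-1.0,0.2,0,-0.08,0,0.04,0,-1.0,0.2,0,-0.08,0,0.04,0,-1.0,0.2,0,-0.08,0,0.04,0,-1.0,0.2,0,-0.08,0,0.04,0,-1.0,0.2]'

```text
t: 33.25
tool_pos: [0.667, 0.1284, 0.0737]
tool_rot: [-0.16, -2.143, 2.138]
contact_force: [-1.4, 0.7, -1.7]
opening: 0.0212
```

```bash
python3 - <<'E'
from h import *
arc(31.2); shot("scene","s18")
E
```

```text
r 0.1232 ang -8.7 left rad 0.696 yaw err -0.1
t 33.25 tcp [0.667  0.1284 0.0737] x [-0.99  0.15  0.  ] z [-0.152 -0.988 -0.002] ydev [-0.003  0.002] F [-1.4  0.7 -1.7] open 0.0212 q [0.08 0.31 1.59 0.   1.24 1.8 ]
```

View pics/s18.png

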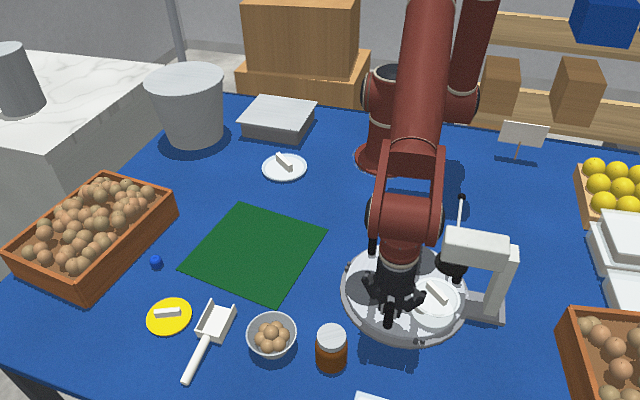

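servo_tool --commands '[0,-0.08,0,0.04,0,-1.0,0.2,0,-0.08,0,0.04,0,-1.0,0.2,0,-0.08,0,0.04,0,-1.0,0.2,0,-0.08,0,0.04,0,-1.0,0.2,0,-0.08,0,0.04,0,-1.0,0.2,0,-0.06,0,0.03,0,-0.75,0.2]'

```text
t: 33.9
tool_pos: [0.662, 0.1867, 0.0738]
tool_rot: [-0.332, 2.053, -2.049]
contact_force: [0.1, 0.6, -2.9]
opening: 0.0214
```

```bash
python3 - <<'E'
from h import *
arc(31.2)
E
```

```text
r 0.1233 ang 18.8 left rad 0.216 yaw err -0.6
t 33.9 tcp [0.662  0.1867 0.0738] x [-0.95 -0.31  0.  ] z [ 0.312 -0.95  -0.003] ydev [-0.004  0.001] F [ 0.1  0.6 -2.9] open 0.0214 q [0.17 0.33 1.57 0.   1.24 1.42]
```

servo_tool --commands '[0,-0.06,0,0.02,0,-0.75,0.2,0,-0.06,0,0.02,0,-0.75,0.2,0,-0.05,0,0.02,0,-0.6,0.2,0,-0.02,0,0,0,-0.25,0.2]'

```text
t: 34.3
tool_pos: [0.6545, 0.2037, 0.0738]
tool_rot: [-0.503, 1.929, -1.944]
contact_force: [1.0, 4.9, -2.2]
opening: 0.0214
```

```bash
python3 - <<'E'
from h import *
arc(31.2)
E
```

```text
r 0.123 ang 27.4 left rad 0.065 yaw err 1.7
t 34.3 tcp [0.6545 0.2037 0.0738] x [-0.87 -0.49  0.  ] z [ 0.487 -0.874  0.007] ydev [ 0.002 -0.008] F [ 1.   4.9 -2.2] open 0.0214 q [ 0.2   0.32  1.58 -0.01  1.24  1.26]
```

servo_tool --commands '[0,-0.01,0,0.01,0,-0.45,0.2,0,0,0,0,0,-0.1,0.2]'

```text
t: 34.5
tool_pos: [0.6528, 0.2069, 0.0737]
tool_rot: [-0.508, 1.921, -1.941]
contact_force: [-0.5, 2.8, -1.4]
opening: 0.021
```

```bash
python3 - <<'E'
from h import *
arc(31.2)
E
```

```text
r 0.123 ang 29.1 left rad 0.036 yaw err 0.4
t 34.5 tcp [0.6528 0.2069 0.0737] x [-0.87 -0.49  0.  ] z [ 0.493 -0.87   0.01 ] ydev [ 0.004 -0.009] F [-0.5  2.8 -1.4] open 0.021 q [ 0.2   0.32  1.58 -0.01  1.24  1.26]
```

Still being pulled forward, so I go a bit more and then let go.

servo_tool --commands '[0,-0.02,0,0.01,0,-0.35,0.2,0,0,0,0,0,-0.1,0.2,0,0,0,0,0,0,0.2,0,0,0,0,0,0,0.3,0,0,0,0,0,0,0.4,0,0,0,0,0,0,0.5,0,0,0,0,0,0,0.5,0,0,0,0,0,0,0.5]'

```text
t: 35.3
tool_pos: [0.6516, 0.2108, 0.0759]
tool_rot: [-0.522, 1.906, -1.929]
contact_force: [-0.4, -0.3, 0.1]
opening: 0.0427
```

```bash
python3 - <<'E'
from h import *
arc(31.2); d=shot("wrist","w19"); shot("scene","s19",(330,180,540,350),3.5)
E
```

```text
r 0.124 ang 31.0 left rad 0.004 yaw err -0.2
t 35.3 tcp [0.6516 0.2108 0.0759] x [-0.86 -0.51 -0.  ] z [ 0.511 -0.86   0.013] ydev [ 0.008 -0.01 ] F [-0.4 -0.3  0.1] open 0.0427 q [ 0.21  0.32  1.58 -0.01  1.24  1.25]
```

View pics/w19.png

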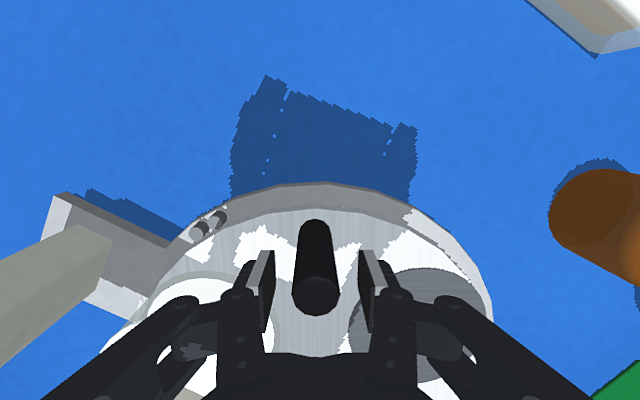

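View pics/s19.png

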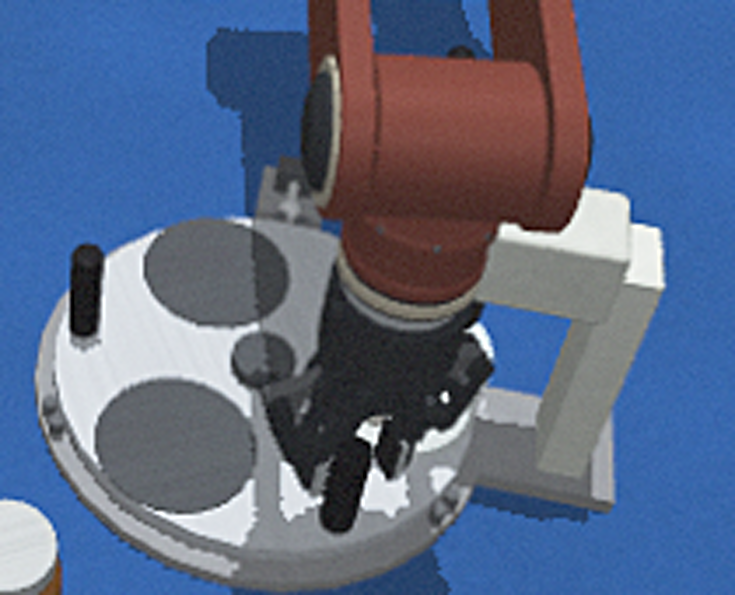

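The post stays centred between the open jaws at (315,290), so the table is in its detent. I go up and over to the lever.

servo_tool --commands '[0,0,0,0,-1,0,0.5,0,0,0,0,-2,0,0.5,0,0,0,0,-3,0,0.5,0,0,0,0,-4,0,0.5,0,0,0,0,-5,0,0.5,0,0,0,0,-5,0,0.5,0,0,0,0,-5,0,0.5,0,0,0,0,-2,0,0.5,0,0,0,0,0,0,0.5]'

```text
t: 36.3
tool_pos: [0.6481, 0.2132, 0.3583]
tool_rot: [-0.522, 1.906, -1.93]
contact_force: [0.6, 0.0, -0.3]
opening: 0.0426
```

```bash
python3 - <<'E'
from h import *
st(); d=shot("wrist","w20"); posts(d);plan([.38,.18,.36],91.2)
E
```

```text
t 36.3 tcp [0.6481 0.2132 0.3583] x [-0.86 -0.51 -0.  ] z [ 0.51  -0.86   0.013] ydev [ 0.007 -0.01 ] F [ 0.6  0.  -0.3] open 0.0426 q [ 0.21  0.14  1.31 -0.01  1.69  1.25]
post [316. 172.] 188 652.3 211.9 10.3
turn(tool) [-0.003 -2.627  0.016] shift now-axes cm [ 24.72  -0.42 -10.82] shift final-axes cm [-26.8  -0.3  -2.7]
```

View pics/w20.png

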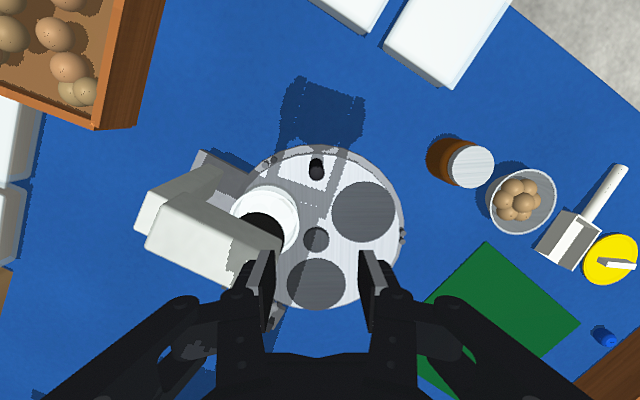

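servo_tool --commands '[0,0,0.015,4,0,-1.7,0.5,0,0,0,4,0,-1.7,0.5,0,0,0,4,0,-1.7,0.5,0,0,0,4,0,-1.7,0.5,0,0,0,3,0,-1.4,0.5,0,0,0,0,0,0,0.5,0,-0.14,0,0,0,0,0.5,0,-0.14,0,0,0,0,0.5,0,-0.14,0,0,0,0,0.5,0,-0.14,0,0,0,0,0.5,0,-0.14,0,0,0,0,0.5,0,-0.14,0,0,0,0,0.5,0,-0.14,0,0,0,0,0.5,0,-0.14,0,0,0,0,0.5,0,-0.14,0,0,0,0,0.5,0,-0.14,0,0,0,0,0.5,0,-0.14,0,0,0,0,0.5,0,-0.14,0,0,0,0,0.5]'

```text
t: 38.15
tool_pos: [0.4288, 0.1819, 0.304]
tool_rot: [-1.506, 0.706, -0.644]
contact_force: [0.5, -0.3, -0.7]
opening: 0.0424
```

```bash
python3 - <<'E'
from h import *
st(); plan([.40,.22,.33],91.2)
E
```

```text
t 38.15 tcp [0.4288 0.1819 0.304 ] x [ 0.65 -0.76 -0.02] z [ 0.756  0.652 -0.053] ydev [-0.052 -0.021] F [ 0.5 -0.3 -0.7] open 0.0424 q [ 0.25 -0.33  1.84 -0.01  1.69 -0.47]
turn(tool) [ 0.042 -0.88  -0.04 ] shift now-axes cm [-4.81 -2.53  0.17] shift final-axes cm [-2.8 -2.6  3.9]
```

servo_tool --commands '[0.04,0,-0.04,-2,-3.5,0,0.6,0,-0.14,0,0,-0.3,0,0.6,0,-0.14,0,0,-0.3,0,0.6,0,-0.14,0,0,-0.3,0,0.6,0,-0.14,0,0,-0.3,0,0.6,0,-0.14,0,0,-0.3,0,0.6,0,-0.14,0,0,-0.3,0,0.6,0,0,0,0,0,0,0.6]'

```text
t: 38.95
tool_pos: [0.4171, 0.1976, 0.3395]
tool_rot: [-1.605, 0.005, 0.03]
contact_force: [0.1, -0.2, 0.2]
opening: 0.0511
```

```bash
cat >> h.py <<'E'
def ball(d,zr=(.12,.26)):
    P=cloud(d); V=d["frame"].max(2); m=(P[...,2]>zr[0])&(P[...,2]<zr[1])&(np.hypot(P[...,0]-.42,P[...,1]-.235)<.05)&(V<80)
    for c,a,mm in cents(m,15):
        q=P[mm]; cn=max(cv2.findContours(mm.astype(np.uint8),0,2)[0],key=cv2.contourArea)
        f=least_squares(lambda p:np.linalg.norm(q-p,axis=1)-.009,q.mean(0)-[0,0,.005],loss="soft_l1",f_scale=.001)
        print("dark",c.round(1),a,"sphere ctr",f.x.round(4),"res",np.abs(f.fun).mean().round(4),"zmax",q[:,2].max().round(4))
E
python3 - <<'E'
from h import *
st(); d=shot("wrist","w21"); ball(d); ball(shot("top","t21")); ball(shot("scene"))
E
```

```text
t 38.95 tcp [0.4171 0.1976 0.3395] x [ 1.    0.02 -0.02] z [-0.016  0.999 -0.034] ydev [-0.021 -0.034] F [ 0.1 -0.2  0.2] open 0.0511 q [ 0.3  -0.36  1.81 -0.03  1.73 -1.29]
dark [361.1 202.4] 300 sphere ctr [0.4162 0.2343 0.2211] res 0.0004 zmax 0.2312
dark [461.4 196.1] 41 sphere ctr [0.4165 0.2343 0.2204] res 0.0008 zmax 0.2303
```

View pics/w21.png

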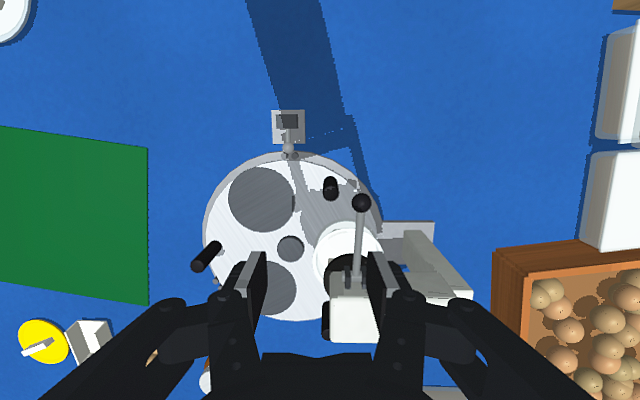

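```bash
python3 - <<'E'
from h import *
plan([.4163,.2343,.26],91.2)
E
```

```text
turn(tool) [ 0.034 -0.008 -0.022] shift now-axes cm [0.16 7.84 3.94] shift final-axes cm [0.  8.  3.7]
```

servo_tool --commands '[0.034,-0.008,-0.022,0.05,1,3.7,0.6,0,0,0,0,2,0,0.6,0,0,0,0,2,0,0.6,0,0,0,0,1,0,0.6,0,0,0,0,0,0,0.6]'

```text
t: 39.6
tool_pos: [0.4172, 0.2355, 0.275]
tool_rot: [-1.57, -0.009, 0.009]
contact_force: [0.3, -0.7, 0.4]
opening: 0.0509
```

```bash
python3 - <<'E'
from h import *
st(); plan([.4163,.2343,.202],91.2); ball(shot("wrist"))
E
```

```text
t 39.6 tcp [0.4172 0.2355 0.275 ] x [1.   0.01 0.  ] z [-0.011  1.     0.001] ydev [0.    0.001] F [ 0.3 -0.7  0.4] open 0.0509 q [ 0.36 -0.33  1.89  0.    1.58 -1.22]
turn(tool) [-0.001 -0.01   0.   ] shift now-axes cm [-0.09  7.29 -0.12] shift final-axes cm [-0.1  7.3 -0.1]
dark [313.8 223.2] 490 sphere ctr [0.4161 0.2341 0.221 ] res 0.0004 zmax 0.2317
```

servo_tool --commands '[0,0,0,-0.1,1.5,-0.12,0.6,0,0,0,0,2,0,0.6,0,0,0,0,2,0,0.6,0,0,0,0,1,0,0.6,0,0,0,0,0,0,0.6]'

```text
t: 40.15
tool_pos: [0.4187, 0.2343, 0.2109]
tool_rot: [-1.567, -0.013, 0.0]
contact_force: [-0.6, -0.8, 0.1]
opening: 0.0511
```

```bash
python3 - <<'E'
from h import *
st(); plan([.4163,.2342,.202],91.2)
E
```

```text
t 40.15 tcp [0.4187 0.2343 0.2109] x [1.   0.01 0.01] z [-0.008  1.     0.004] ydev [0.008 0.004] F [-0.6 -0.8  0.1] open 0.0511 q [ 0.35 -0.3   1.97  0.    1.46 -1.22]
turn(tool) [-0.004 -0.013  0.008] shift now-axes cm [-0.25  0.89 -0.01] shift final-axes cm [-0.2  0.9 -0. ]
```

servo_tool --commands '[-0.004,-0.013,0.008,-0.25,0.85,0,0.6,0,0,0,0,0,0,0.3,0,0,0,0,0,0,0.1,0,0,0,0,0,0,0,0,0,0,0,0,0,0,0,0,0,0,0,0,0,0,0,0,0,0,0,0]' --grip_force 25

```text
t: 40.85
tool_pos: [0.4171, 0.2339, 0.2039]
tool_rot: [-1.572, -0.019, 0.015]
contact_force: [0.3, -1.0, -1.8]
opening: 0.0162
```

```bash
python3 - <<'E'
from h import *
st(); shot("wrist","w22")
E
```

```text
t 40.85 tcp [0.4171 0.2339 0.2039] x [1.   0.02 0.  ] z [-0.022  1.    -0.002] ydev [ 0.002 -0.001] F [ 0.3 -1.  -1.8] open 0.0162 q [ 0.36 -0.29  1.98 -0.    1.46 -1.24]
```

View pics/w22.png

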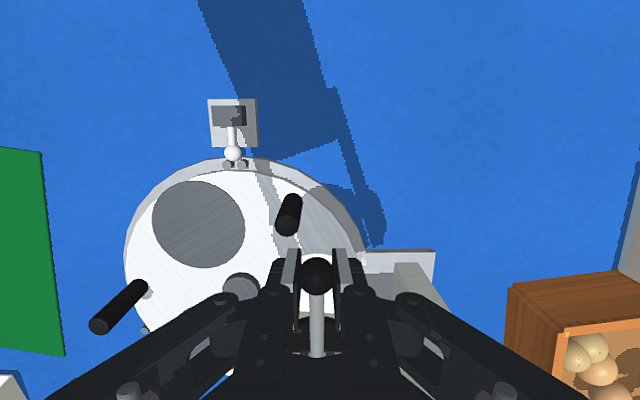

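servo_tool --commands '[0,0,0,-0.2,0.9,0,0,0,0,0,-0.15,0.9,0,0,0,0,0,-0.1,0.9,0,0,0,0,0,0,0.9,0,0,0,0,0,0.1,0.9,0,0]'

```text
t: 41.4
tool_pos: [0.414, 0.2338, 0.1609]
tool_rot: [-1.572, -0.021, 0.014]
contact_force: [-1.0, -3.0, 2.2]
opening: 0.0161
```

```bash
python3 - <<'E'
from h import *
st()
E
```

```text
t 41.4 tcp [0.414  0.2338 0.1609] x [1.   0.02 0.  ] z [-0.022  1.    -0.002] ydev [ 0.005 -0.001] F [-1.  -3.   2.2] open 0.0161 q [ 0.36 -0.27  2.03 -0.    1.38 -1.23]
```

servo_tool --commands '[0,0,0,0.15,0.9,0,0,0,0,0,0.2,0.9,0,0,0,0,0,0.3,0.9,0,0,0,0,0,0.2,0.5,0,0]'

```text
t: 41.8
tool_pos: [0.4249, 0.2341, 0.1261]
tool_rot: [-1.572, -0.024, 0.011]
contact_force: [0.4, -2.0, 3.9]
opening: 0.0161
```

```bash
python3 - <<'E'
from h import *
st()
E
```

```text
t 41.8 tcp [0.4249 0.2341 0.1261] x [1.   0.02 0.01] z [-0.022  1.    -0.001] ydev [ 0.009 -0.001] F [ 0.4 -2.   3.9] open 0.0161 q [ 0.35 -0.21  2.04 -0.    1.3  -1.24]
```

servo_tool --commands '[0,0,0,0,0.15,0,0,0,0,0,0,0,0,0,0,0,0,0,0,0,0,0,0,0,0,0,0,0]'

```text
t: 42.2
tool_pos: [0.425, 0.2341, 0.1257]
tool_rot: [-1.573, -0.02, 0.014]
contact_force: [-1.7, -1.8, 4.5]
opening: 0.0157
```

```bash
python3 - <<'E'
from h import *
st(); d=shot("wrist","w23"); ball(d); s=shot("scene","s23",(330,180,540,350),3.5)
E
```

```text
t 42.2 tcp [0.425  0.2341 0.1257] x [1.   0.02 0.  ] z [-0.022  1.    -0.002] ydev [ 0.004 -0.002] F [-1.7 -1.8  4.5] open 0.0157 q [ 0.35 -0.2   2.03 -0.    1.31 -1.24]
dark [319.5 347.6] 34740 sphere ctr [0.4152 0.2348 0.1968] res 0.0245 zmax 0.2234
```

View pics/w23.png

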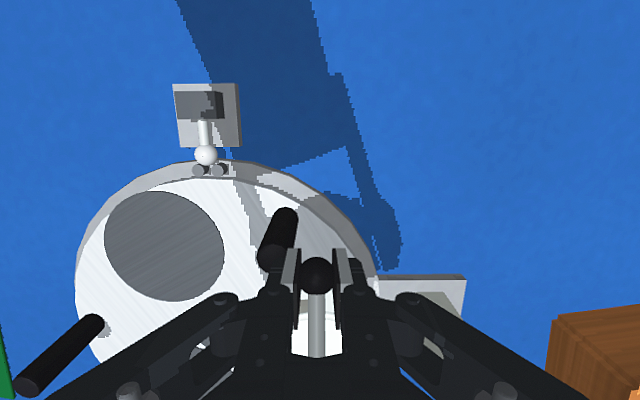

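View pics/s23.png

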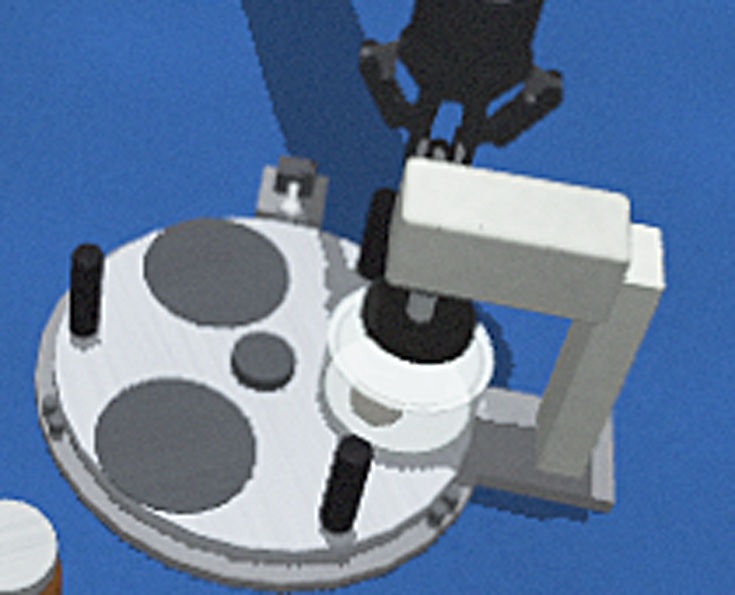

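servo_tool --commands '[0,0,0,-0.35,-0.9,0,0,0,0,0,-0.3,-0.9,0,0,0,0,0,-0.2,-0.9,0,0,0,0,0,-0.15,-0.9,0,0,0,0,0,-0.05,-0.9,0,0,0,0,0,0.05,-0.9,0,0,0,0,0,0.15,-0.9,0,0]'

```text
t: 43.0
tool_pos: [0.4137, 0.2338, 0.189]
tool_rot: [-1.572, -0.018, 0.016]
contact_force: [1.4, -0.4, -4.0]
opening: 0.0162
```

```bash
python3 - <<'E'
from h import *
st()
E
```

```text
t 43.0 tcp [0.4137 0.2338 0.189 ] x [1.   0.02 0.  ] z [-0.022  1.    -0.002] ydev [ 0.001 -0.002] F [ 1.4 -0.4 -4. ] open 0.0162 q [ 0.36 -0.29  2.   -0.    1.43 -1.23]
```

servo_tool --commands '[0,0,0,0.2,-0.9,0,0,0,0,0,0.25,-0.9,0,0,0,0,0,0.3,-0.8,0,0,0,0,0,0.2,-0.5,0,0]'

```text
t: 43.4
tool_pos: [0.4239, 0.234, 0.2221]
tool_rot: [-1.572, -0.018, 0.016]
contact_force: [1.8, 0.7, -14.9]
opening: 0.016
```

```bash
python3 - <<'E'
from h import *
st()
E
```

```text
t 43.4 tcp [0.4239 0.234  0.2221] x [1.   0.02 0.  ] z [-0.022  1.    -0.002] ydev [ 0.001 -0.002] F [  1.8   0.7 -14.9] open 0.016 q [ 0.35 -0.29  1.94 -0.    1.49 -1.24]
```

At the upper stop. I relax, release and go straight up.

servo_tool --commands '[0,0,0,0,0.1,0,0,0,0,0,0,0,0,0.2,0,0,0,0,0,0,0.5,0,0,0,0,0,0,0.6,0,0,0,0,0,0,0.6,0,0,0,0,-1,0,0.6,0,0,0,0,-3,0,0.6,0,0,0,0,-4,0,0.6,0,0,0,0,-4,0,0.6,0,0,0,0,0,0,0.6]'

```text
t: 44.4
tool_pos: [0.4237, 0.2348, 0.3511]
tool_rot: [-1.57, -0.019, 0.015]
contact_force: [0.2, -0.5, 0.2]
opening: 0.0514
```

```bash
python3 - <<'E'
from h import *
st(); d=shot("wrist","w24"); ball(d); posts(d); s=shot("scene","s24",(330,180,540,350),3.5);ball(s); plan([.545,.02,.3],91.2)
E
```

```text
t 44.4 tcp [0.4237 0.2348 0.3511] x [1.   0.02 0.  ] z [-0.022  1.     0.001] ydev [0.003 0.001] F [ 0.2 -0.5  0.2] open 0.0514 q [ 0.35 -0.33  1.76 -0.    1.71 -1.24]
dark [315.3 199.7] 308 sphere ctr [0.4228 0.2344 0.2363] res 0.0004 zmax 0.2467
post [296. 181.] 198 434.8 209.0 10.6
post [167. 253.] 176 543.0 23.4 12.0
dark [462.4 192.9] 43 sphere ctr [0.4223 0.2343 0.2362] res 0.001 zmax 0.2452
turn(tool) [ 0.002  0.001 -0.005] shift now-axes cm [ 11.82   4.52 -21.68] shift final-axes cm [ 11.8   4.5 -21.7]
```

View pics/w24.png

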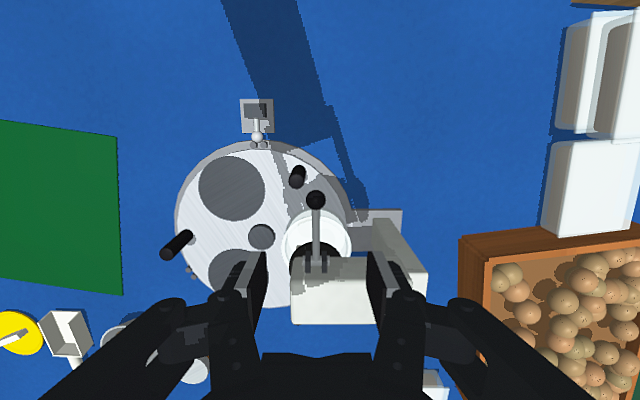

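View pics/s24.png

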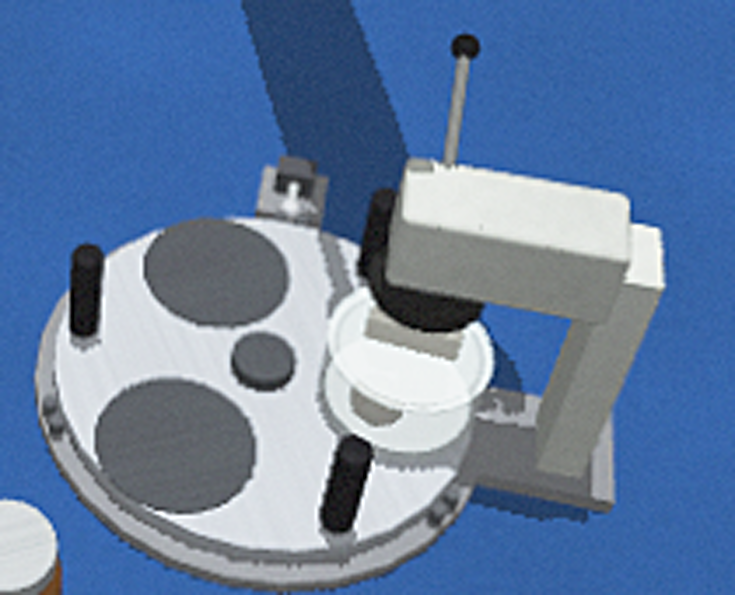

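The lever is fully raised, with the ball at 0.236 m. The lid still looks seated, and the posts are at the expected angles. Next is post c at about (0.547, 0.022).

servo_tool --commands '[0,0,0,1.7,0,-3.1,0.6,0,0,0,1.7,0,-3.1,0.6,0,0,0,1.7,0,-3.1,0.6,0,0,0,1.7,0,-3.1,0.6,0,0,0,1.7,0,-3.1,0.6,0,0,0,1.7,0,-3.1,0.6,0,0.14,0,0,-0.2,0,0.6,0,0.14,0,0,-0.2,0,0.6,0,0.14,0,0,-0.2,0,0.6,0,0.14,0,0,-0.2,0,0.6,0,0.14,0,0,-0.2,0,0.6,0,0.14,0,0,-0.2,0,0.6,0,0.14,0,0,-0.2,0,0.6,0,0.14,0,0,-0.2,0,0.6,0,0.14,0,0,-0.2,0,0.6,0,0.14,0,0,-0.2,0,0.6,0,0.14,0,0,-0.2,0,0.6,0,0.14,0,0,-0.2,0,0.6,0,0.14,0,0,-0.2,0,0.6,0,0.14,0,0,-0.2,0,0.6]'

```text
t: 46.5
tool_pos: [0.5203, 0.0433, 0.3353]
tool_rot: [-1.023, 1.578, -1.51]
contact_force: [0.3, 0.4, 0.2]
opening: 0.0514
```

```bash
python3 - <<'E'
from h import *
st(); plan([.547,.022,.25],-160)
E
```

```text
t 46.5 tcp [0.5203 0.0433 0.3353] x [-0.43 -0.9   0.03] z [ 0.9   -0.432 -0.061] ydev [-0.067  0.002] F [0.3 0.4 0.2] open 0.0514 q [-0.06 -0.19  1.67 -0.    1.72  0.39]
turn(tool) [-2.000e-03  2.344e+00  8.500e-02] shift now-axes cm [0.53 8.33 3.85] shift final-axes cm [-2.9  8.5 -1.8]
```

servo_tool --commands '[0.06,0,0.03,0.5,1,3,0.6,0,0.14,0,0,0.2,0,0.6,0,0.14,0,0,0.2,0,0.6,0,0.14,0,0,0.2,0,0.6,0,0.14,0,0,0.2,0,0.6,0,0.14,0,0,0.2,0,0.6,0,0.14,0,0,0.2,0,0.6,0,0.14,0,0,0.2,0,0.6,0,0.14,0,0,0.2,0,0.6,0,0.14,0,0,0.2,0,0.6,0,0.14,0,0,0.2,0,0.6,0,0.14,0,0,0.2,0,0.6,0,0.14,0,0,0.2,0,0.6,0,0.14,0,0,0.2,0,0.6,0,0.14,0,0,0.2,0,0.6,0,0.14,0,0,0.2,0,0.6,0,0.14,0,0,0.2,0,0.6,0,0,0,0,0,0,0.6]'

```text
t: 48.3
tool_pos: [0.5289, 0.0272, 0.2543]
tool_rot: [-0.965, -1.434, 1.477]
contact_force: [-0.8, 0.3, -0.1]
opening: 0.051
```

```bash
python3 - <<'E'
from h import *
st(); d=shot("wrist","w25"); posts(d); plan([.547,.022,.14],-160)
E
```

```text
t 48.3 tcp [0.5289 0.0272 0.2543] x [-0.35  0.94  0.03] z [-0.935 -0.351  0.048] ydev [-0.055  0.009] F [-0.8  0.3 -0.1] open 0.051 q [-0.09 -0.15  1.77  0.    1.58  2.69]
post [296. 178.] 348 546.2 21.3 10.7
post [151. 299.] 209 651.7 208.2 12.3
post [331. 347.] 220 437.3 206.0 12.6
turn(tool) [-0.049  0.011  0.027] shift now-axes cm [-1.44 11.31 -2.07] shift final-axes cm [-1.1 11.4 -1.5]
```

View pics/w25.png

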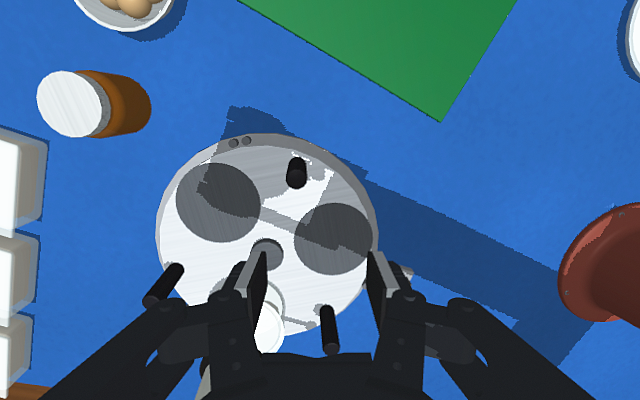

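Post c is at (296,178) in the view, which is (0.546, 0.0215) in the world.

servo_tool --commands '[-0.049,0.01,0.027,-1.25,2,-1.8,0.6,0,0,0,0,3,0,0.6,0,0,0,0,3,0,0.6,0,0,0,0,2.5,0,0.6,0,0,0,0,0,0,0.6]'

```text
t: 48.85
tool_pos: [0.5491, 0.022, 0.1438]
tool_rot: [-1.015, -1.475, 1.472]
contact_force: [-1.3, -0.2, -0.6]
opening: 0.0512
```

```bash
python3 - <<'E'
from h import *
st(); d=shot("wrist"); posts(d); plan([.5465,.022,.073],-160)
E
```

```text
t 48.85 tcp [0.5491 0.022  0.1438] x [-0.36  0.93 -0.  ] z [-0.934 -0.358 -0.002] ydev [0.002 0.   ] F [-1.3 -0.2 -0.6] open 0.0512 q [-0.1  -0.06  1.87  0.    1.32  2.68]
post [323. 235.] 772 546.3 21.0 11.0
turn(tool) [ 0.005  0.016 -0.002] shift now-axes cm [0.16 7.29 0.39] shift final-axes cm [0.1 7.3 0.4]
```

servo_tool --commands '[0,0.01,0,0.05,1.2,0.25,0.6,0,0,0,0,2,0.05,0.6,0,0,0,0,2,0.05,0.6,0,0,0,0,1,0.05,0.6,0,0,0,0,0,0,0.6]'

```text
t: 49.4
tool_pos: [0.5513, 0.0204, 0.0886]
tool_rot: [-1.034, -1.479, 1.463]
contact_force: [0.3, 0.8, 0.5]
opening: 0.0511
```

```bash
python3 - <<'E'
from h import *
st(); plan([.5465,.022,.073],-160)
E
```

```text
t 49.4 tcp [0.5513 0.0204 0.0886] x [-0.35  0.94 -0.01] z [-0.936 -0.351 -0.016] ydev [ 0.017 -0.001] F [0.3 0.8 0.5] open 0.0511 q [-0.1   0.    1.92  0.    1.21  2.69]
turn(tool) [ 0.016  0.009 -0.007] shift now-axes cm [0.33 1.55 0.42] shift final-axes cm [0.3 1.6 0.4]
```

servo_tool --commands '[0.016,0.009,-0.007,0.3,0.8,0.4,0.6,0,0,0,0,0.6,0,0.6,0,0,0,0,0,0,0.2,0,0,0,0,0,0,0.2,0,0,0,0,0,0,0.2,0,0,0,0,0,0,0.2,0,0,0,0,0,0,0.2]' --grip_force 30

```text
t: 50.1
tool_pos: [0.5467, 0.0208, 0.077]
tool_rot: [-1.023, -1.459, 1.465]
contact_force: [-0.7, -1.4, -0.6]
opening: 0.0208
```

```bash
python3 - <<'E'
from h import *
arc(31.2)
E
```

```text
r 0.1262 ang -89.4 left rad 2.104 yaw err 19.4
t 50.1 tcp [0.5467 0.0208 0.077 ] x [-0.34  0.94 -0.  ] z [-0.94  -0.342  0.003] ydev [-0.002 -0.003] F [-0.7 -1.4 -0.6] open 0.0208 q [-0.1   0.02  1.92 -0.    1.21  2.7 ]
```

servo_tool --commands '[0,-0.04,0,-0.15,0,-0.48,0.2,0,-0.06,0,-0.22,0,-0.72,0.2,0,-0.08,0,-0.29,0,-0.96,0.2,0,-0.08,0,-0.29,0,-0.96,0.2,0,-0.08,0,-0.29,0,-0.96,0.2]'

```text
t: 50.6
tool_pos: [0.5866, 0.0288, 0.077]
tool_rot: [-0.788, -1.695, 1.704]
contact_force: [-0.7, 0.6, -0.7]
opening: 0.0211
```

```bash
python3 - <<'E'
from h import *
arc(31.2)
E
```

```text
r 0.1252 ang -70.7 left rad 1.779 yaw err 20.7
t 50.6 tcp [0.5866 0.0288 0.077 ] x [-0.64  0.77  0.  ] z [-0.767 -0.642  0.007] ydev [-0.008 -0.002] F [-0.7  0.6 -0.7] open 0.0211 q [-0.08  0.11  1.82 -0.    1.22  2.37]
```

servo_tool --commands '[0,-0.08,0,-0.29,0,-0.96,0.2,0,-0.08,0,-0.29,0,-0.96,0.2,0,-0.08,0,-0.29,0,-0.96,0.2,0,-0.08,0,-0.29,0,-0.96,0.2,0,-0.08,0,-0.29,0,-0.96,0.2,0,-0.08,0,-0.29,0,-0.96,0.2,0,-0.08,0,-0.29,0,-0.96,0.2,0,-0.08,0,-0.29,0,-0.96,0.2]'

```text
t: 51.4
tool_pos: [0.6506, 0.0817, 0.077]
tool_rot: [-0.213, -2.107, 2.109]
contact_force: [-2.3, -1.2, 1.0]
opening: 0.0213
```

```bash
python3 - <<'E'
from h import *
arc(31.2); shot("scene","s26",(330,150,540,350),3)
E
```

```text
r 0.1239 ang -31.8 left rad 1.1 yaw err 19.9
t 51.4 tcp [0.6506 0.0817 0.077 ] x [-0.98  0.21  0.01] z [-0.207 -0.978  0.002] ydev [-0.007 -0.   ] F [-2.3 -1.2  1. ] open 0.0213 q [ 0.01  0.26  1.65 -0.    1.24  1.79]
```

View pics/s26.png

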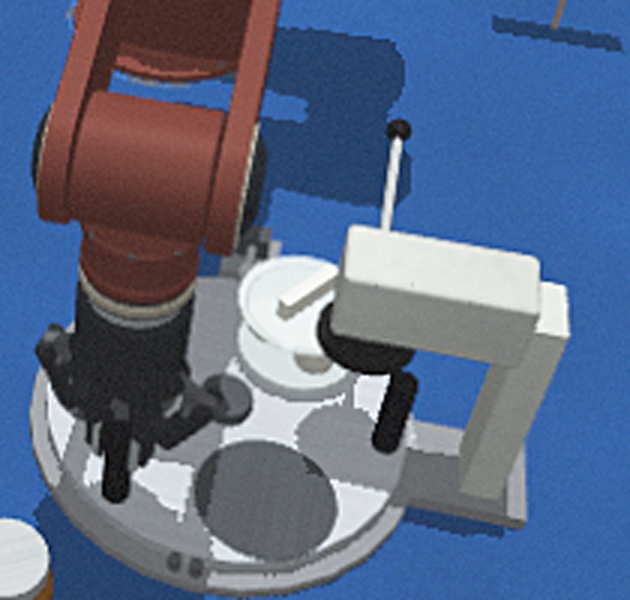

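servo_tool --commands '[0,-0.08,0,-0.29,0,-0.96,0.2,0,-0.08,0,-0.29,0,-0.96,0.2,0,-0.08,0,-0.29,0,-0.96,0.2,0,-0.08,0,-0.29,0,-0.96,0.2,0,-0.08,0,-0.29,0,-0.96,0.2,0,-0.08,0,-0.29,0,-0.96,0.2,0,-0.08,0,-0.29,0,-0.96,0.2,0,-0.08,0,-0.29,0,-0.96,0.2]'

```text
t: 52.25
tool_pos: [0.6682, 0.1602, 0.077]
tool_rot: [-0.456, 1.976, -1.977]
contact_force: [-2.5, 0.5, 0.4]
opening: 0.0211
```

```bash
python3 - <<'E'
from h import *
arc(31.2)
E
```

```text
r 0.1236 ang 6.1 left rad 0.438 yaw err 19.5
t 52.25 tcp [0.6682 0.1602 0.077 ] x [-0.9  -0.43  0.01] z [ 0.432 -0.902 -0.001] ydev [-0.007 -0.002] F [-2.5  0.5  0.4] open 0.0211 q [ 0.13  0.33  1.57 -0.    1.25  1.25]
```

servo_tool --commands '[0,-0.08,0,-0.29,0,-0.96,0.2,0,-0.08,0,-0.29,0,-0.96,0.2,0,-0.08,0,-0.29,0,-0.96,0.2,0,-0.06,0,-0.2,0,-0.7,0.2]'

```text
t: 52.65
tool_pos: [0.6585, 0.1971, 0.077]
tool_rot: [-0.709, 1.783, -1.784]
contact_force: [0.3, 0.5, -0.5]
opening: 0.0211
```

```bash
python3 - <<'E'
from h import *
arc(31.2)
E
```

```text
r 0.1238 ang 23.9 left rad 0.128 yaw err 19.2
t 52.65 tcp [0.6585 0.1971 0.077 ] x [-0.73 -0.68  0.01] z [ 0.683 -0.731 -0.001] ydev [-0.005 -0.003] F [ 0.3  0.5 -0.5] open 0.0211 q [ 0.18  0.33  1.57 -0.    1.25  1.  ]
```

servo_tool --commands '[0,-0.04,0,-0.15,0,-0.5,0.2,0,-0.04,0,-0.15,0,-0.5,0.2,0,-0.02,0,-0.08,0,-0.25,0.2,0,0,0,0,0,0,0.2]'

```text
t: 53.05
tool_pos: [0.6553, 0.2034, 0.077]
tool_rot: [-0.777, 1.709, -1.731]
contact_force: [-1.6, 2.4, 0.1]
opening: 0.0208
```

```bash
python3 - <<'E'
from h import *
arc(31.2)
E
```

```text
r 0.1236 ang 27.1 left rad 0.071 yaw err 21.4
t 53.05 tcp [0.6553 0.2034 0.077 ] x [-0.66 -0.75  0.01] z [ 0.749 -0.662  0.01 ] ydev [ 0.003 -0.012] F [-1.6  2.4  0.1] open 0.0208 q [ 0.2   0.32  1.57 -0.01  1.24  0.93]
```

servo_tool --commands '[0,-0.01,0,-0.2,0,-0.5,0.2,0,0,0,-0.08,0,-0.2,0.2,0,0,0,0,0,-0.05,0.2]'

```text
t: 53.35
tool_pos: [0.6523, 0.2086, 0.0771]
tool_rot: [-0.783, 1.7, -1.728]
contact_force: [1.5, -1.7, -1.3]
opening: 0.0213
```

```bash
python3 - <<'E'
from h import *
arc(31.2)
E
```

```text
r 0.1235 ang 30.0 left rad 0.022 yaw err 19.1
t 53.35 tcp [0.6523 0.2086 0.0771] x [-0.66 -0.76  0.01] z [ 0.755 -0.656  0.013] ydev [ 0.005 -0.015] F [ 1.5 -1.7 -1.3] open 0.0213 q [ 0.21  0.32  1.58 -0.02  1.24  0.93]
```

servo_tool --commands '[0,0,0,-0.08,0,-0.2,0.2,0,0,0,0,0,0,0.2,0,0,0,0,0,0,0.3,0,0,0,0,0,0,0.4,0,0,0,0,0,0,0.5,0,0,0,0,0,0,0.5,0,0,0,0,0,0,0.5]'

```text
t: 54.05
tool_pos: [0.6521, 0.2112, 0.078]
tool_rot: [-0.781, 1.697, -1.728]
contact_force: [0.7, -0.4, 0.3]
opening: 0.0426
```

```bash
python3 - <<'E'
from h import *
arc(31.2); shot("wrist","w27")
E
```

```text
r 0.1246 ang 31.0 left rad 0.003 yaw err 18.0
t 54.05 tcp [0.6521 0.2112 0.078 ] x [-0.66 -0.76  0.01] z [ 0.756 -0.655  0.016] ydev [ 0.008 -0.015] F [ 0.7 -0.4  0.3] open 0.0426 q [ 0.21  0.32  1.58 -0.02  1.24  0.93]
```

View pics/w27.png

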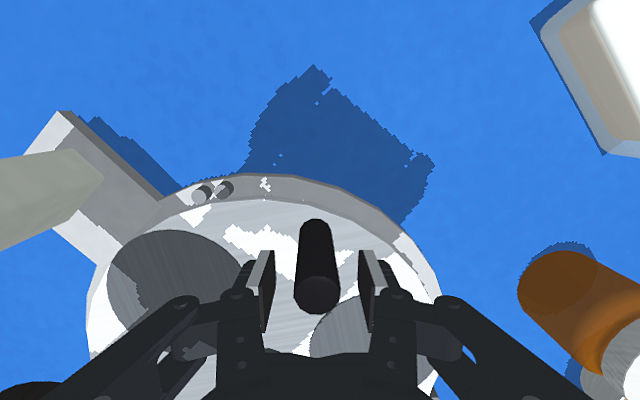

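The post is centred in the open jaws. I rise and move clear.

servo_tool --commands '[0,0,0,0,-1,0,0.5,0,0,0,0,-2,0,0.5,0,0,0,0,-3,0,0.5,0,0,0,0,-4,0,0.5,0,0,0,0,-5,0,0.5,0,0,0,0,-5,0,0.5,0,0,0,0,-5,0,0.5,0,0,0,2,-1,4,0.5,0,0,0,2,0,4,0.5,0,0,0,2,0,4,0.5,0,0,0,2,0,4,0.5,0,0,0,0,0,0,0.5,0,0,0,0,0,0,0.5]'

```text
t: 55.4
tool_pos: [0.7201, 0.0454, 0.3626]
tool_rot: [-0.772, 1.687, -1.728]
contact_force: [0.9, -0.5, -1.5]
opening: 0.0426
```

```bash
python3 - <<'E'
from h import *
st(); w=shot("wrist","w28"); s=shot("scene","s28"); t=shot("top","t28",(150,50,450,250),2.6)
posts(w); ball(s); posts(s)
# expected tub at delivery, world angle 211.2
a=np.radians(211.2); tub=C+.09*np.array([np.cos(a),np.sin(a)]); print("tub exp",tub)
for d in (s,w):
    try:
        lidfit(d,tuple(tub),.068)
        P=cloud(d); m=(np.hypot(P[...,0]-tub[0],P[...,1]-tub[1])<.045)&(P[...,2]>.07)&(P[...,2]<.09); q=P[m]
        A=np.c_[q[:,0]-tub[0],q[:,1]-tub[1],np.ones(len(q))]; print("plane",len(q),np.linalg.lstsq(A,q[:,2],rcond=None)[0].round(4))
    except Exception as e: print(e)
E
```

```text
t 55.4 tcp [0.7201 0.0454 0.3626] x [-0.65 -0.76 -0.  ] z [ 0.757 -0.653  0.025] ydev [ 0.02  -0.015] F [ 0.9 -0.5 -1.5] open 0.0426 q [-0.03  0.23  1.21 -0.01  1.69  0.68]
post [186. 112.] 238 653.9 209.7 11.5
post [ 83. 218.] 190 439.0 209.2 12.2
post [232. 262.] 153 546.6 23.2 11.0
dark [462.4 192.9] 42 sphere ctr [0.4222 0.2342 0.2356] res 0.0011 zmax 0.2453
post [440. 237.] 41 439.4 207.4 12.4
post [355. 253.] 56 548.8 23.3 11.8
post [430. 309.] 80 653.8 208.7 12.3
tub exp [0.46831722 0.10037757]
lid disc 960 [0.4682 0.1024 0.0527]
rib [395. 238.] 95 [470.6 102.6] [61.4 12.2] 26.11
plane 640 [0.0024 0.0005 0.082 ]
lid disc 2974 [0.4671 0.102  0.0525]
rib [156. 256.] 339 [469.2 102.2] [63.2 13.1] 26.17
plane 2043 [0.0054 0.003  0.0827]
```

View pics/s28.png

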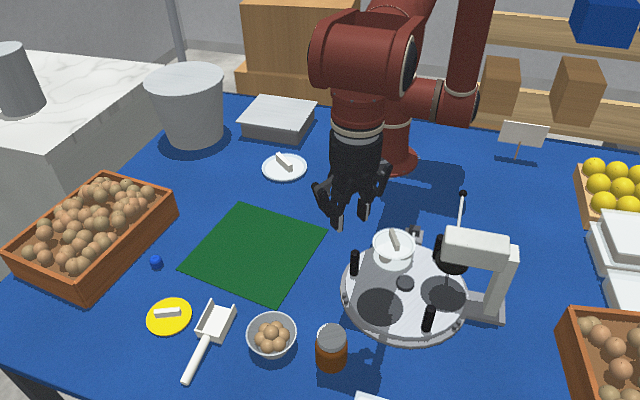

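View pics/t28.png

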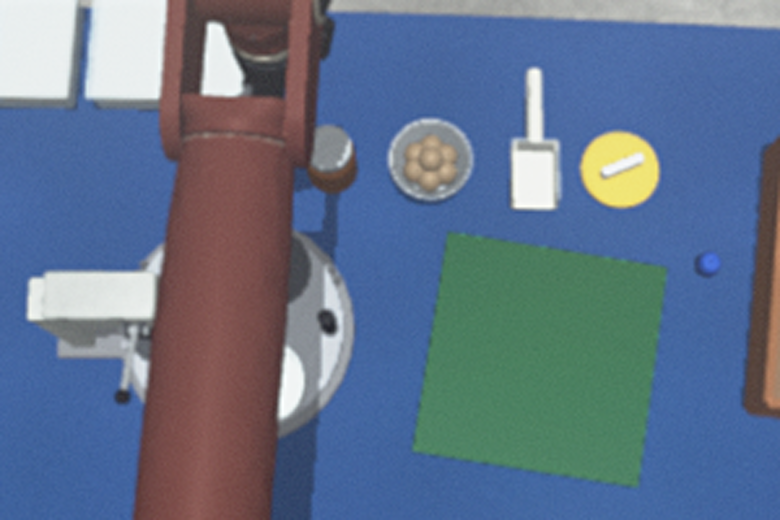

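```bash
python3 - <<'E'
from h import *
a=cv2.resize(cv2.imread("pics/s24.png"),(210,170),interpolation=cv2.INTER_AREA); b=cv2.imread("pics/s28.png")[180:350,330:540]
for n,i in (("press",a),("deliv",b)):
    m=(i.max(2)<60); print(n,[(c.round(1).tolist(),int(k)) for c,k,_ in cents(m,40,400)])
w=dict(shot("wrist")); s=b
c=cv2.imread("pics/s28.png")[210:340,340:480]; cv2.imwrite("pics/s28c.png",cv2.resize(c,None,fx=4.5,fy=4.5,interpolation=cv2.INTER_CUBIC))
t=shot("top"); f0=dict(np.load("pics/top0.npz"))["frame"].astype(int); 
print("bystander region diff",np.abs(t["frame"].astype(int)-f0)[75:135,285:372].mean().round(2), np.abs(t["frame"].astype(int)-f0)[75:135,265:290].mean().round(2))
E
```

```text
press [([23.8, 82.6], 201), ([98.5, 138.0], 245)]
deliv [([132.4, 12.9], 41), ([23.9, 82.5], 201), ([98.3, 138.0], 250)]
bystander region diff 2.18 23.81
```

View pics/s28c.png

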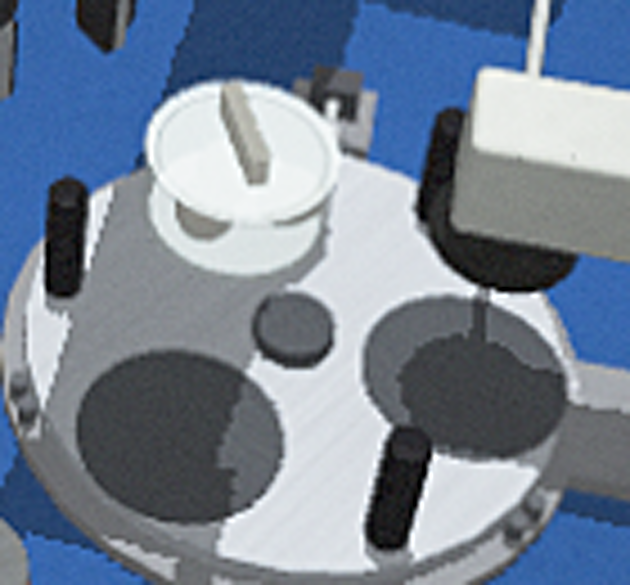

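The post pixels match the press-detent picture within 0.2 px, exactly one click on. The lid is flat, the lever is up and the bystanders have not moved. I hand in.

```bash
python3 - <<'E'
from h import *
print(ticket.finish_job())
E
```

```text
the job is handed in; nothing more can be done
None
```

I handed the job in at about 55 s of the 208 s. The hand-in gave no verdict, so the results below are my own checks.

**What I did:**
- Put the three walnuts from the mat into the tub.
- Seated the smaller white lid.
- Turned the table by post a to the press click.
- Lowered the lever fully and raised it again.
- Turned the table by post c to the delivery click, then moved the arm clear.

**Last checks:**
- **Walnuts:** none remained on the mat, and just before the lid went on all three lay in one layer in the tub. The one I measured clearly was about 28 mm from its axis. Under the lid I could see only one nut in the last picture.
- **Lid:** it lies level at the height expected when seated, and within about 2 mm of where the tub should be.
- **Lever:** the ball is at 0.236 m, which is fully raised.
- **Turntable:** the posts match the picture taken in the press detent within 0.2 px, which is one full click of 120 degrees further. Angles from single pictures scattered by about 1 degree, inside the tolerance.
- **Bowl and scoop:** their area of the top picture was unchanged.
- **Jar:** the arm partly hid it in the last top picture, so that comparison did not work. It looked in place in the scene and top pictures, and nothing came near it.

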